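# Tighten a bench gas outlet's nut with an adjustable wrench

## Robot

A 6-joint arm with a two-finger parallel gripper is mounted at the origin on the work surface. World frame = base frame: x ahead of the robot, y to its left, z up, the work surface at z = 0. Lengths are in m, angles in degrees, forces in N, time in s.
With the tool pointing down it reaches from about 0.4 to 0.825 m from the base axis. Payload 7 kg.
Tool frame: the origin (TCP) lies at the centre of the arm's flange, where the gripper is bolted on; the fingertips stand 178 mm ahead of it and the grasp point (between the pads) lies 159 mm ahead of it; x points along the fingers, y is the direction in which the jaws open and shut, and the axes are right-handed (so a half turn about x gives the same grasp; the last joint's range is limited). The gripper opens to 88 mm and grips with 3 to 60 N. Pads are 19 mm wide; open, the fingers measure 130 mm over their backs; the gripper's body (78 mm by 193 mm) begins 47 mm behind the grasp point.
Start: joints at [-46.805, 20.546, 0.682, 0, -70.136, -16.507], TCP at [0.303, -0.603, 0.405] pointing down, gripper open.
Joint ranges: [-176.03, 176.03], [-82.01, 121.73], [-58.28, 71.71], [-173.87, 95.51], [-174.79, -0.11], [-173.66, 173.66]. Speed limits (degrees/s): [136.94, 136.94, 172.46, 180, 180, 180].

## Interface

Orientations are given as [roll, pitch, yaw] about the fixed x, y, z axes, in that order (R = Rz(yaw) Ry(pitch) Rx(roll)).
In Python, from plant import ctrl gives the robot as it stands. The module is installed in compiled form; this text tells all that it offers.
- The arm moves only by the shell command python3 -m inch 'ROWS'. ROWS is JSON, one flat list of numbers, 7 for each row, row after row: the shift along the tool's x, y, z in m, then the turn, a rotation vector about the tool's x, y, z in degrees, then the finger opening in m, from 0 to 0.0876. In form: [dx, dy, dz, rx, ry, rz, hand, dx, dy, dz, rx, ry, rz, hand, ...]. A call has 1 to 20 rows; each row shifts and turns the pose as measured when the row begins, along the tool's axes as they then stand; what a row does not reach is not made up. A row lasts 1/8 s, in which the tool goes at most 62.5 mm and 10.7 degrees, less where a joint would pass 70% of its speed; a pose out of reach is approached as far as the arm can. A call with a gripper value outside its range is refused whole. The fingers move at their own pace and stop on an object; the grip force is fixed at half the most. Time passes only in rows, so rows that do not move let the fingers close. It gives the time, the measured TCP pose, the force and the opening at its end, in the units of the state.
- ctrl.get_obs(): the state, without advancing time (a new reading comes with each control period).
- ctrl.snapshot(name): name is "scene" or "top" or "wrist"; returns a dict with "color" (420x560x3 uint8, red, green, blue), "depth" (420x560 float32, m along the optical axis (not along the pixel's ray), 0 where there is no reading), "K" (3x3 intrinsics, pixels), "position" and "attitude" of the camera in the world; the wrist camera has in their place "hand_eye" (4x4, takes a point from camera to tool coordinates, whose origin is the TCP and whose axes are the tool frame's). Camera axes: x right, y up, looking along -z (the intrinsics and any distortion apply to the point x, -y, -z); pixel columns grow to the right and rows downward; lengths in m; the calibration is good to about 2 mm. The wrist camera is an equidistant fisheye: a pixel r from the principal point sees the ray r / f radians off the axis. A picture is of the moment at which its call begins: read the wrist's pose just before it.
- ctrl.close_job(): hands the job in, once; it reports no verdict.
The state is a dict: "clock": time; "joint_pos": joint angles; "qvel": joint speeds; "tau": joint torques, N m; "tool_pos": TCP position; "orientation": TCP orientation; "force": force on the tool from outside, world axes, zero at the start; "moment": the same for the moment, N m; "opening": finger opening in m.
Only numpy, scipy, OpenCV 4.12 (cv2) and the standard library are available. Lean on these libraries where they do the work, as an engineer would, in place of code of your own. Each camera call takes 0.05 s, during which the arm holds its last target.

## Task

The hex nut on the bench gas outlet is loose, and the adjustable wrench lying round it is set too wide to hold it. Leaving the wrench where it lies, roll its worm with a gentle fingertip until the jaws just fit the nut, then use the wrench handle to turn the nut clockwise (seen from above) until it is fully home, without forcing it once it stops. Let go, leaving the snug wrench on the nut and the glassware and jar alone.

Things in the scene. Friction and masses are not known exactly. Their poses are not given: they have to be found in the camera images.
- wrench: Loose steel adjustable wrench, 263 mm long, 0.4 kg, flat on the outlet's plate. Origin: underside, between the jaws (near the nut's axis). x out of the jaws' mouth, handle to -x, z up. Head 17 mm thick, y +-30, back to x -83.5 mm. Jaws x -15 to 13: fixed face y -12.5, moving jaw on +y; throat x -17.5. Handle x -106 to -226, y +-12, z 2 to 14 mm, round end 30 mm wide; it overhangs the plate.
- worm: Knurled steel roller, 22 mm diameter, 32 mm long, lying across the wrench (along its y) in a 34 mm long window of the head. Origin: its centre, (-53.5, 0, 15.5) mm of the wrench; its top stands 9.5 mm above the head. It does not give when pressed; over 30 N damages it. It turns stiffly (about 7 N at its rim) and stays where left.
- worm_top (a point): Top of the worm, midway along it, (-53.5, 0, 26.5) mm of the wrench, same axes. Press a fingertip here with 8 to 13 N (it grips well) and drag along the wrench: towards the jaws' mouth (+x) closes the jaws, the other way opens them; 0.12 mm of jaw per mm of drag without slip, so a few short strokes over the top are needed. When the jaws are snug it stalls.
- handle_grip (a point): Middle of the handle, (-170, 0, 8) mm of the wrench, same axes: the place to push or pinch it. About 2 to 4 N across the handle here turns the nut; pushing on with about 5 N or more once the nut has stopped slowly forces the jaws open again.
- jaw (a joint): Travel of the moving jaw (m): 0 at the start, jaws 28.2 mm apart; it grows as they close, so the opening is 0.0282 minus this. On the 24 mm nut the jaws become snug at about 0.0037 to 0.0046, where the jaw stops gaining.
- nut (a joint): Turn of the nut in rad, growing clockwise seen from above: starts at 0 to 0.08; 0.62 is fully home, a hard stop. It turns stiffly (0.4 N m).
- nut_top (a point): Centre of the top of the brass hex nut, 24 mm across flats, 19 mm high, upright axis, on the outlet's aluminium plate (170 by 200 by 12 mm), whose top, under the wrench, is 19 mm below this point. At first two flats are within 3 degrees of parallel to the jaws. A 38 mm high brass tee stands on the plate 75 mm beyond the nut, away from the robot.
- amber_bottle: Amber glass bottle, 60 mm diameter, 130 mm high, origin at the centre of its foot. A bystander.
- beaker: Glass beaker, 70 mm diameter, 85 mm high, origin at the centre of its foot. A bystander.
- white_jar: White plastic jar, 54 mm diameter, 60 mm high, origin at the centre of its foot. A bystander.

How it is judged:
By the outcome, as a careful person would: the job done as asked, in the order asked, and still so for the second after the job is handed in, with the robot touching nothing.
It also fails if it takes over 72 s, if anything falls off the work surface, if the arm or the gripper's body presses on something with over 40 N, if the wrist force passes 120 N, or if a joint passes its speed limit or range.

## Working session

There is one attempt and no reset: what is moved stays moved. The work goes in short steps, Python scripts to look and compute and a shell command to move; the robot and the scene stay as the last step left them, time stands still between calls to the robot, and variables do not carry over. Pictures are saved under pics/ and viewed, and the job is handed in when it is done.

```bash
mkdir -p pics; ls; python3 - <<'E'
from plant import ctrl
import cv2,numpy as np
print(ctrl.get_obs())
for n in ["scene","top"]:
    s=ctrl.snapshot(n); cv2.imwrite(f"pics/{n}0.png",s["color"][:,:,::-1]); print(n,s["K"],s["position"],s["attitude"])
    np.savez(f"{n}0.npz",**{k:v for k,v in s.items()})
s=ctrl.snapshot("wrist");print(s["K"],s["hand_eye"]);cv2.imwrite("pics/wrist0.png",s["color"][:,:,::-1])
E
```

```text
pics
{'clock': 0.0, 'joint_pos': array([-4.68055850e+01,  2.05928538e+01,  6.33060195e-01, -1.92968570e-02,
       -7.01363070e+01, -1.65073305e+01]), 'qvel': array([-0.04885046, -0.03350657, -0.00421045,  0.02907522,  0.02495128,
        0.11145293]), 'tau': array([-1.86363519e-03, -5.82711160e+01,  2.93043995e+01,  6.99663609e+00,
        7.02067206e-03, -1.62235733e-04]), 'tool_pos': array([ 0.30306838, -0.60291988,  0.40370359]), 'orientation': array([ 95.81932988,  89.90220172, 122.49984241]), 'force': array([ 0.01749503, -0.49507713,  0.41841655]), 'moment': array([-0.00339246, -0.01712802,  0.02824593]), 'opening': 0.08748504609881974}
scene [[388.16798635   0.         274.35137392]
 [  0.         388.16798635 217.48475187]
 [  0.           0.           1.        ]] [0.92260653 0.26656393 0.78774936] [ 27.40219205  -0.53521446 129.49457443]
top [[430.99202658   0.         271.50696219]
 [  0.         430.99202658 208.6658111 ]
 [  0.           0.           1.        ]] [0.3899458  0.03059852 1.10604303] [ 11.8305711    0.36023911 -95.84151789]
[[325.1922621    0.         280.21903924]
 [  0.         325.1922621  213.27535828]
 [  0.           0.           1.        ]] [[-8.59081763e-04  2.61586494e-01 -9.65179656e-01  2.13310574e-02]
 [ 9.99999449e-01  8.07016339e-04 -6.71353474e-04  1.38995917e-04]
 [ 6.03298752e-04 -9.65179701e-01 -2.61587043e-01 -7.07646794e-02]
 [ 0.00000000e+00  0.00000000e+00  0.00000000e+00  1.00000000e+00]]
```

View pics/scene0.png

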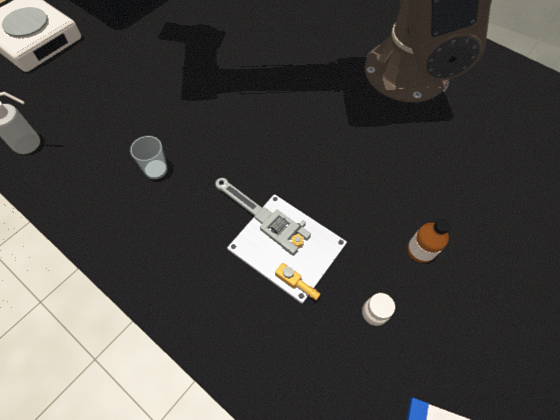

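View pics/top0.png

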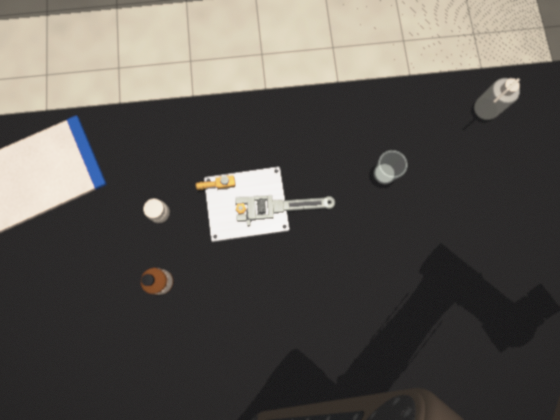

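View pics/wrist0.png

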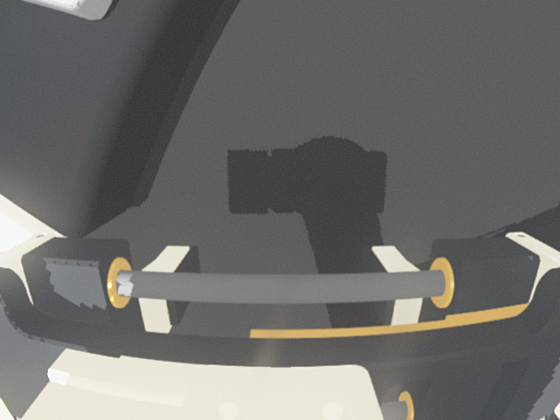

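The scene view shows the wrench with its handle tip near (221,184), the worm near (280,225) and the nut near (297,241). In the top view the nut is near (241,209), the worm near (261,206) and the handle end near (330,202). The beaker (390,170), jar (156,210) and bottle (156,281) stand clear.

```bash
cat > h.py <<'E'
import numpy as np,cv2
from scipy.spatial.transform import Rotation as R
def deproj(s,u,v,z=None):
    K=s["K"]; d=s["depth"][int(round(v)),int(round(u))] if z is None else None
    Rm=R.from_euler('xyz',s["attitude"],degrees=True).as_matrix()
    ray=Rm@np.array([(u-K[0,2])/K[0,0],-(v-K[1,2])/K[1,1],-1.])
    p=np.array(s["position"])
    if z is not None: return p+ray*(z-p[2])/ray[2]
    return p+ray*d
E
python3 - <<'E'
import numpy as np,cv2
from h import *
for n,(a,b,c,d) in {"scene":(210,350,170,310),"top":(190,350,160,250)}.items():
    s=np.load(n+"0.npz"); im=s["color"][c:d,a:b,::-1]; f=5
    cv2.imwrite(f"pics/{n}0z.png",cv2.resize(im,None,fx=800/(b-a) if n=="top" else 4.2,fy=800/(b-a) if n=="top" else 4.2,interpolation=cv2.INTER_CUBIC))
for n,pts in {"scene":[(221,184),(280,225),(297,241),(290,260),(230,245),(285,283)],"top":[(330,202),(261,206),(241,209),(270,230),(213,182)]}.items():
    s=np.load(n+"0.npz")
    for p in pts: print(n,p,deproj(s,*p).round(4))
E
```

```text
scene (221, 184) [ 0.6232 -0.1316  0.0216]
scene (280, 225) [0.624  0.0453 0.0367]
scene (297, 241) [0.6308 0.0971 0.0382]
scene (290, 260) [0.6649 0.1068 0.0116]
scene (230, 245) [ 0.7214 -0.0143  0.0133]
scene (285, 283) [0.7115 0.1305 0.0122]
top (330, 202) [ 0.6183 -0.1373  0.0226]
top (261, 206) [0.6226 0.0403 0.0388]
top (241, 209) [0.6209 0.0916 0.035 ]
top (270, 230) [0.5633 0.0237 0.0126]
top (213, 182) [0.6989 0.1571 0.0357]
```

View pics/scene0z.png

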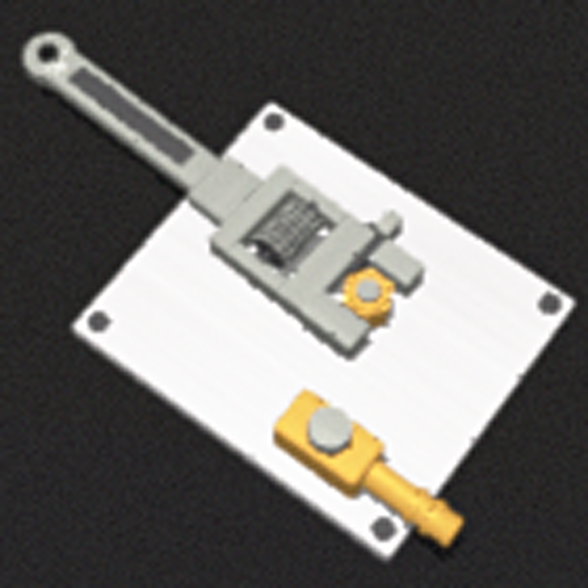

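View pics/top0z.png

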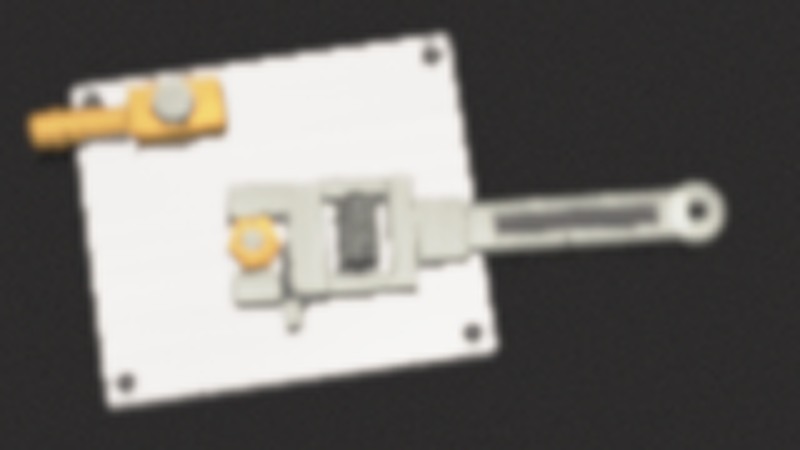

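```bash
python3 - <<'E'
import numpy as np
from h import *
from plant import ctrl
S=np.load("scene0.npz");T=np.load("top0.npz")
# zoom pixel->src: (p+0.5)/f-0.5+off
def src(n,p):
    f,o=((4.2,(210,170)) if n=="s" else (5,(190,160)))
    return [(p[i]+.5)/f-.5+o[i] for i in (0,1)]
for n,s,p in (("s",S,[(48,52),(288,228),(368,291)]),("t",T,[(697,210),(356,233),(253,241)])):
    P=[deproj(s,*src(n,q),z=z) for q,z in zip(p,(.026,.037,.036))]
    d=P[1]-P[0]; print(n,np.array(P).round(4), np.degrees(np.arctan2(d[1],d[0])), np.linalg.norm(d[:2]),np.linalg.norm((P[2]-P[1])[:2]))
for nm,s,box in (("s",S,(215,345,170,310)),("t",T,(200,290,165,245))):
    zz=[deproj(s,u,v) for v in range(box[2],box[3],2) for u in range(box[0],box[1],2) if s["depth"][v,u]>0]
    z=np.array(zz)[:,2]; h,e=np.histogram(z,bins=np.arange(-.006,.06,.002)); print(nm,list(zip((e*1000).round().astype(int),h)))
o=ctrl.get_obs(); M=R.from_euler('xyz',o["orientation"],degrees=True).as_matrix(); print(M.round(4))
E
```

```text
s [[ 0.6209 -0.1329  0.026 ]
 [ 0.6246  0.0408  0.037 ]
 [ 0.6258  0.094   0.036 ]] 88.7909424733987 0.1737265202368928 0.05327795437013174
t [[ 0.6189 -0.1344  0.026 ]
 [ 0.6226  0.0409  0.037 ]
 [ 0.624   0.0933  0.036 ]] 88.80961460471686 0.17526766088377413 0.05246475468873173
s [(np.int64(-6), np.int64(10)), (np.int64(-4), np.int64(213)), (np.int64(-2), np.int64(1139)), (np.int64(0), np.int64(1161)), (np.int64(2), np.int64(181)), (np.int64(4), np.int64(11)), (np.int64(6), np.int64(9)), (np.int64(8), np.int64(103)), (np.int64(10), np.int64(520)), (np.int64(12), np.int64(488)), (np.int64(14), np.int64(77)), (np.int64(16), np.int64(15)), (np.int64(18), np.int64(22)), (np.int64(20), np.int64(55)), (np.int64(22), np.int64(59)), (np.int64(24), np.int64(55)), (np.int64(26), np.int64(48)), (np.int64(28), np.int64(67)), (np.int64(30), np.int64(99)), (np.int64(32), np.int64(65)), (np.int64(34), np.int64(35)), (np.int64(36), np.int64(35)), (np.int64(38), np.int64(34)), (np.int64(40), np.int64(6)), (np.int64(42), np.int64(1)), (np.int64(44), np.int64(3)), (np.int64(46), np.int64(3)), (np.in
[... 500 characters left out ...]
)), (np.int64(18), np.int64(6)), (np.int64(20), np.int64(9)), (np.int64(22), np.int64(9)), (np.int64(24), np.int64(17)), (np.int64(26), np.int64(46)), (np.int64(28), np.int64(49)), (np.int64(30), np.int64(60)), (np.int64(32), np.int64(50)), (np.int64(34), np.int64(25)), (np.int64(36), np.int64(27)), (np.int64(38), np.int64(18)), (np.int64(40), np.int64(9)), (np.int64(42), np.int64(3)), (np.int64(44), np.int64(1)), (np.int64(46), np.int64(3)), (np.int64(48), np.int64(4)), (np.int64(50), np.int64(6)), (np.int64(52), np.int64(1)), (np.int64(54), np.int64(0)), (np.int64(56), np.int64(0))]
[[-7.000e-04 -4.491e-01  8.935e-01]
 [ 1.100e-03  8.935e-01  4.491e-01]
 [-1.000e+00  1.300e-03 -1.000e-04]]
```

```bash
python3 -m inch '[0,0.036,0.048,0,0,0,0, 0,0.036,0.048,0,0,0,0, 0,0.036,0.048,0,0,0,0, 0,0.036,0.048,0,0,0,0, 0,0.036,0.048,0,0,0,0, 0,0.036,0.048,0,0,0,0, 0,0.036,0.048,0,0,0,0, 0,0.036,0.048,0,0,0,0, 0,0.036,0.048,0,0,0,0, 0,0.036,0.048,0,0,0,0, 0,0.036,0.048,0,0,0,0, 0,0.036,0.048,0,0,0,0, 0.01,0,0,-9,0,0,0, 0.01,0,0,-9,0,0,0, 0.01,0,0,-9,0,0,0, 0.01,0,0,-9,0,0,0, 0.01,0,0,-9,0,0,0, 0.01,0,0,-9,0,0,0, 0.01,0,0,-8,0,0,0, 0,0,0,0,0,0,0]'
cat >> h.py <<'E'
from plant import ctrl
def pose():
    o=ctrl.get_obs(); return o,np.array(o["tool_pos"]),R.from_euler('xyz',o["orientation"],degrees=True).as_matrix()
def goal(target,heading):
    o,p,M=pose(); a=np.radians(heading)
    z=np.array([np.cos(a),np.sin(a),0]);x=np.array([0,0,-1.]);W=np.c_[x,np.cross(z,x),z]
    print("t",round(o["clock"],3),"pos",p.round(4),"head",round(np.degrees(np.arctan2(M[1,2],M[0,2])),2),"F",np.round(o["force"],2),"open",round(o["opening"],4))
    print("move tool axes mm",(M.T@(np.array(target)-p)*1000).round(2),"rotvec",np.degrees(R.from_matrix(M.T@W).as_rotvec()).round(2), "in-goal-frame mm",(W.T@(np.array(target)-p)*1000).round(2))
E
python3 - <<'E'
from h import *
goal([.6235,.041,.30],88.8)
s=ctrl.snapshot("wrist");cv2.imwrite("pics/w1.png",s["color"][:,:,::-1])
E
```

```text
clock: 2.65
tool_pos: [0.6323, 0.064, 0.326]
orientation: [77.2, 89.5, 167.7]
force: [0.2, 0.0, 0.8]
opening: 0.0004
t 2.65 pos [0.6323 0.064  0.326 ] head 90.57 F [0.18 0.02 0.83] open 0.0004
move tool axes mm [ 26.04   8.78 -22.97] rotvec [ 1.77  0.1  -0.49] in-goal-frame mm [ 26.     8.29 -23.19]
```

View pics/w1.png

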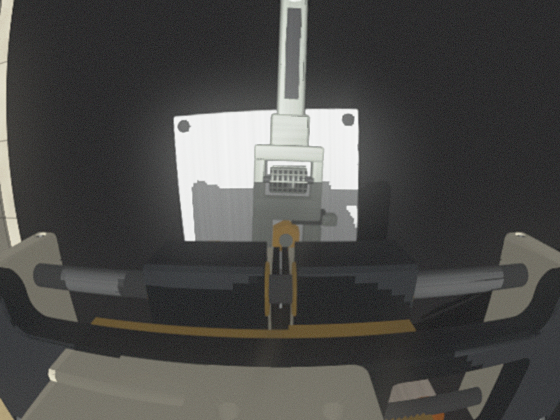

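The wrist view shows the worm at (289,180), the nut at (286,233) and the handle going up at (292,60). The closed fingers are foreshortened at (281,290). I'm moving over the worm and checking its place.

```bash
python3 -m inch '[0.026,0.009,-0.023,1.8,0,-0.5,0, 0,0,0,0,0,0,0]'
cat >> h.py <<'E'
def wray(s,u,v,p,M,z):
    K=s["K"];dx=u-K[0,2];dy=v-K[1,2];r=np.hypot(dx,dy);th=r/K[0,0]
    d=np.array([np.sin(th)*dx/r,-np.sin(th)*dy/r,-np.cos(th)]);H=s["hand_eye"]
    o=M@H[:3,3]+p; w=M@H[:3,:3]@d
    return o+w*(z-o[2])/w[2]
def wproj(s,X,p,M):
    H=s["hand_eye"];c=H[:3,:3].T@(M.T@(np.array(X)-p)-H[:3,3]);th=np.arctan2(np.hypot(c[0],c[1]),-c[2]);a=np.arctan2(-c[1],c[0])
    return s["K"][0,2]+s["K"][0,0]*th*np.cos(a),s["K"][1,2]+s["K"][0,0]*th*np.sin(a)
E
python3 - <<'E'
from h import *
goal([.6235,.041,.23],88.8)
o,p,M=pose(); s=ctrl.snapshot("wrist")
im=s["color"][:,:,::-1].copy();np.savez("w2.npz",p=p,M=M,**s)
c=im[60:340,150:430]; cv2.imwrite("pics/w2.png",cv2.resize(c,None,fx=2.1,fy=2.1,interpolation=cv2.INTER_CUBIC))
print([np.round(wproj(s,X,p,M),1) for X in ([.6235,.041,.0385],[.6249,.0936,.036],[.62,-.1336,.026])])
E
```

```text
clock: 2.95
tool_pos: [0.6236, 0.0408, 0.3011]
orientation: [-49.0, 89.8, 39.3]
force: [0.9, 0.1, -0.5]
opening: 0.0007
t 2.95 pos [0.6236 0.0408 0.3011] head 88.28 F [ 0.93  0.13 -0.53] open 0.0007
move tool axes mm [ 7.107e+01  3.400e-01 -1.000e-02] rotvec [-0.52  0.13  0.15] in-goal-frame mm [71.07  0.15  0.15]
[array([280.7, 218.7]), array([280.9, 278.4]), array([278.3,  -0.5])]
```

View pics/w2.png

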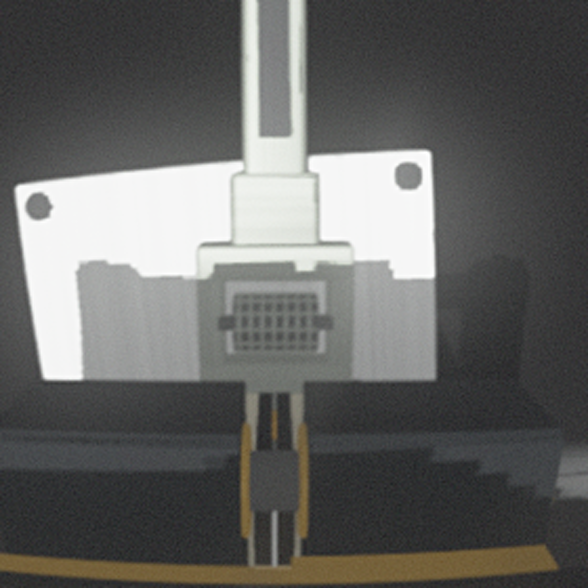

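The worm shows at crop (276,322), which is within about 2 mm of my estimate in the wrist image. I'm descending to just above it, offset back for a forward stroke.

```bash
python3 -m inch '[0.040,0,-0.007,-0.5,0.1,0.1,0, 0.030,0,0,0,0,0,0, 0.006,0,0,0,0,0,0, 0,0,0,0,0,0,0]'
python3 - <<'E'
from h import *
goal([.6235,.033,.2165],88.8)
E
```

```text
clock: 3.5
tool_pos: [0.6289, 0.0367, 0.231]
orientation: [-77.2, 89.2, 11.5]
force: [-0.3, -0.8, 0.6]
opening: 0.0003
t 3.5 pos [0.6289 0.0367 0.231 ] head 88.72 F [-0.29 -0.75  0.61] open 0.0003
move tool axes mm [14.43  5.56 -3.83] rotvec [-0.08  0.18  0.8 ] in-goal-frame mm [14.52  5.37 -3.78]
```

```bash
python3 -m inch '[0.006,0.0055,-0.004,0,0.2,0.8,0, 0.003,0,0,0,0,0,0]'
python3 - <<'E'
from h import *
goal([.6235,.033,.2165],88.8)
E
python3 -m inch '[0.001,0,0,0,0,0,0]';python3 -m inch '[0.001,0,0,0,0,0,0]'
python3 - <<'E'
from h import *
goal([.6235,.033,.2165],88.8)
E
```

```text
clock: 3.75
tool_pos: [0.624, 0.0331, 0.2241]
orientation: [-77.1, 89.8, 11.6]
force: [0.1, 0.3, 0.3]
opening: 0.0003
t 3.75 pos [0.624  0.0331 0.2241] head 88.73 F [0.06 0.28 0.25] open 0.0003
move tool axes mm [ 7.6   0.51 -0.14] rotvec [-0.07  0.03  0.15] in-goal-frame mm [ 7.6   0.49 -0.14]
clock: 3.88
tool_pos: [0.6241, 0.0331, 0.2236]
orientation: [-76.4, 89.8, 12.3]
force: [-1.1, 0.4, -0.5]
opening: 0.0001
clock: 4.0
tool_pos: [0.6242, 0.0331, 0.2228]
orientation: [-76.5, 89.8, 12.3]
force: [-0.6, 0.2, -0.1]
opening: 0.0004
t 4.0 pos [0.6242 0.0331 0.2228] head 88.73 F [-0.62  0.25 -0.07] open 0.0004
move tool axes mm [ 6.32  0.74 -0.16] rotvec [-0.07  0.05  0.23] in-goal-frame mm [ 6.33  0.71 -0.15]
```

```bash
python3 -m inch '[0.002,0.0004,0,0,0,0,0, 0.0015,0,0,0,0,0.2,0]';python3 -m inch '[0.001,0,0,0,0,0,0]';python3 -m inch '[0.001,0,0,0,0,0,0]'
for i in 1 2 3; do python3 -m inch '[0.0007,0,0,0,0,0,0]' | grep -E "tool_pos|force"; done
```

```text
clock: 4.25
tool_pos: [0.6239, 0.0332, 0.2194]
orientation: [-33.7, 89.9, 55.0]
force: [0.1, -0.6, -1.1]
opening: 0.0002
clock: 4.38
tool_pos: [0.6239, 0.0332, 0.2182]
orientation: [-25.2, 89.9, 63.5]
force: [-0.8, 0.6, 0.3]
opening: 0.0002
clock: 4.5
tool_pos: [0.624, 0.0334, 0.2173]
orientation: [-30.2, 89.9, 58.5]
force: [-1.7, 3.4, 4.4]
opening: 0.0005
tool_pos: [0.624, 0.0338, 0.2168]
force: [-2.9, 3.5, 4.4]
tool_pos: [0.6239, 0.034, 0.2166]
force: [-3.3, 1.0, 8.5]
tool_pos: [0.6239, 0.034, 0.2166]
force: [-3.4, 0.6, 7.8]
```

Contact is made at TCP z of about 0.217, and a lead of 0.7 mm gives about 8 N. Now the first dragging rows.

```bash
for i in 1 2 3; do python3 -m inch '[0.0009,0,0.002,0,0,0,0]' | grep -E "tool_pos|force"; done
```

```text
tool_pos: [0.6239, 0.0351, 0.2166]
force: [-2.2, -7.5, 8.5]
tool_pos: [0.6239, 0.0358, 0.2166]
force: [-2.5, -7.5, 9.3]
tool_pos: [0.624, 0.0365, 0.2167]
force: [-1.6, -7.9, 8.4]
```

```bash
for i in 1 2 3 4; do python3 -m inch '[0.001,0,0.0035,0,0,0,0]' | grep -E "tool_pos|force"; done
python3 - <<'E'
from h import *
goal([.6235,.049,.2165],88.8)
s=ctrl.snapshot("scene");np.savez("s1.npz",**s)
cv2.imwrite("pics/s1.png",cv2.resize(s["color"][170:310,210:350,::-1],None,fx=4.2,fy=4.2,interpolation=cv2.INTER_CUBIC))
E
```

```text
tool_pos: [0.6241, 0.0385, 0.2166]
force: [-1.8, -7.2, 8.9]
tool_pos: [0.6242, 0.0405, 0.2166]
force: [-2.3, -7.6, 9.0]
tool_pos: [0.6243, 0.0426, 0.2166]
force: [-1.9, -8.4, 8.3]
tool_pos: [0.6243, 0.0446, 0.2166]
force: [-1.5, -7.2, 8.6]
t 5.75 pos [0.6243 0.0446 0.2166] head 88.88 F [-1.52 -7.19  8.6 ] open 0.0007
move tool axes mm [0.   0.92 4.37] rotvec [ 0.08 -0.77 -0.02] in-goal-frame mm [0.06 0.93 4.37]
```

View pics/s1.png

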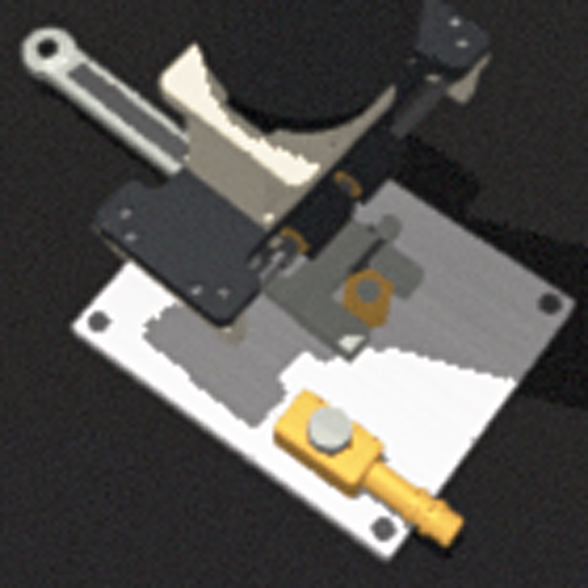

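The wrench is still in place, with its handle hole at crop (46,48). The worm is hidden by the gripper and the nut sits in the jaws at (368,292). I'll finish this stroke.

```bash
for i in 1 2; do python3 -m inch '[0.001,0.0003,0.0035,0,-0.4,0,0]' | grep -E "tool_pos|force"; done
python3 -m inch '[-0.004,0,0,0,0,0,0, -0.004,0,-0.010,0,0,0,0, 0,0,-0.007,0,0,0,0]'
python3 - <<'E'
from h import *
goal([.6235,.0325,.2175],88.8)
E
```

```text
tool_pos: [0.6243, 0.0469, 0.2166]
force: [-1.1, -8.1, 7.3]
tool_pos: [0.6243, 0.049, 0.2166]
force: [-1.1, -7.9, 7.4]
clock: 6.42
tool_pos: [0.624, 0.031, 0.2249]
orientation: [-175.9, 89.8, -86.9]
force: [-0.4, -0.0, 0.4]
opening: 0.0004
t 6.425 pos [0.624  0.031  0.2249] head 88.94 F [-0.39 -0.04  0.35] open 0.0004
move tool axes mm [7.44 0.51 1.51] rotvec [ 0.14 -0.22  0.02] in-goal-frame mm [7.45 0.51 1.48]
```

```bash
python3 -m inch '[0.0055,0.0005,0.001,0,-0.2,0,0, 0.0015,0,0,0,0,0,0]'; for i in 1 2 3; do python3 -m inch '[0.001,0,0,0,0,0,0]' | grep -E "tool_pos|force"; done
```

```text
clock: 6.68
tool_pos: [0.6233, 0.0314, 0.2174]
orientation: [-46.1, 90.0, 42.8]
force: [-2.2, 4.3, 4.6]
opening: 0.0006
tool_pos: [0.6234, 0.0319, 0.2165]
force: [-3.8, 3.8, 10.6]
tool_pos: [0.6234, 0.0322, 0.2164]
force: [-4.8, -1.0, 14.4]
tool_pos: [0.6234, 0.0323, 0.2165]
force: [-4.6, -0.3, 11.2]
```

```bash
for i in 1 2 3 4 5 6; do python3 -m inch '[0.001,0,0.0038,0,-0.1,0,0]' | grep -E "tool_pos|force"; done
```

```text
tool_pos: [0.6234, 0.0352, 0.2166]
force: [-2.1, -7.7, 9.7]
tool_pos: [0.6235, 0.038, 0.2166]
force: [-1.0, -8.2, 9.3]
tool_pos: [0.6236, 0.0408, 0.2166]
force: [-0.7, -7.1, 8.7]
tool_pos: [0.6237, 0.0435, 0.2166]
force: [-1.7, -6.7, 9.5]
tool_pos: [0.6239, 0.0462, 0.2166]
force: [-1.1, -7.5, 9.4]
tool_pos: [0.624, 0.0488, 0.2165]
force: [-1.5, -7.1, 9.3]
```

```bash

python3 -m inch '[-0.004,0,0,0,0,0,0, -0.004,0,-0.009,0,0,0,0, 0,0,-0.006,0,0,0,0]'
python3 - <<'E'
from h import *
goal([.6235,.034,.2175],88.8)
s=ctrl.snapshot("scene");np.savez("s2.npz",**s)
cv2.imwrite("pics/s2.png",cv2.resize(s["color"][210:260,260:330,::-1],None,fx=9,fy=9,interpolation=cv2.INTER_CUBIC))
E
```

```text
clock: 8.18
tool_pos: [0.6238, 0.0335, 0.2247]
orientation: [162.9, 89.8, -107.8]
force: [-0.3, -0.4, -0.2]
opening: 0.0008
t 8.175 pos [0.6238 0.0335 0.2247] head 89.28 F [-0.27 -0.36 -0.18] open 0.0008
move tool axes mm [7.18 0.26 0.54] rotvec [ 0.48 -0.17 -0.05] in-goal-frame mm [7.18 0.27 0.52]
```

View pics/s2.png

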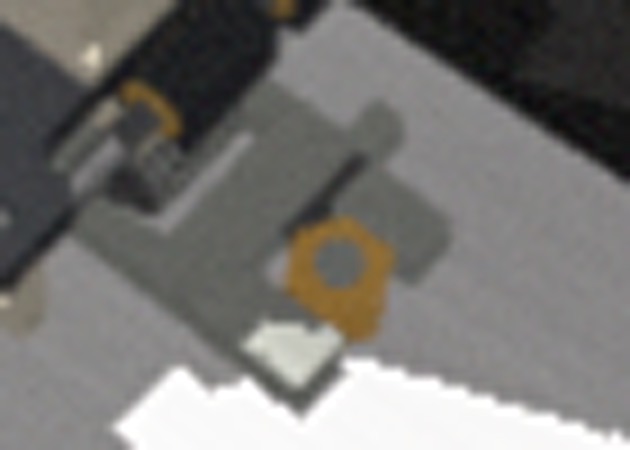

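The moving jaw, at crop (410,230), now sits right beside the nut at (340,265). A third stroke follows, slow, watching for the stall.

```bash
python3 -m inch '[0.0055,0.0003,0.0005,0.4,-0.1,0,0, 0.0012,0,0,0,0,0,0]'; for i in 1 2 3; do python3 -m inch '[0.0009,0,0,0,0,0,0]' | grep -E "tool_pos|force"; done;  for i in 1 2 3; do python3 -m inch '[0.001,0,0.0032,0,-0.1,0,0]' | grep -E "tool_pos|force"; done
```

```text
clock: 8.48
tool_pos: [0.6233, 0.0333, 0.2173]
orientation: [124.7, 89.9, -146.5]
force: [-2.5, 3.0, 4.5]
opening: 0.0005
tool_pos: [0.6233, 0.0338, 0.2165]
force: [-3.5, 2.5, 11.9]
tool_pos: [0.6233, 0.034, 0.2165]
force: [-4.1, -0.5, 13.2]
tool_pos: [0.6233, 0.034, 0.2166]
force: [-3.1, 0.3, 10.2]
tool_pos: [0.6233, 0.0363, 0.2166]
force: [-1.8, -8.6, 10.0]
tool_pos: [0.6234, 0.0384, 0.2166]
force: [-2.6, -8.1, 9.1]
tool_pos: [0.6234, 0.0404, 0.2166]
force: [-1.2, -8.4, 8.6]
```

```bash
for i in 1 2 3; do python3 -m inch '[0.0012,0,0.003,0,-0.2,0,0]' | grep -E "tool_pos|force"; done
```

```text
tool_pos: [0.6235, 0.042, 0.2165]
force: [-2.4, -8.9, 11.5]
tool_pos: [0.6236, 0.0435, 0.2165]
force: [-1.7, -11.0, 11.3]
tool_pos: [0.6237, 0.0448, 0.2165]
force: [-2.7, -11.5, 10.6]
```

```bash
for i in 1 2; do python3 -m inch '[0.0012,0,0.003,0,-0.3,0,0]' | grep -E "tool_pos|force"; done;  python3 -m inch '[-0.004,0,0,0,0,0,0, -0.030,0,-0.006,0,0,0,0, -0.04,0,0,0,0,0,0]'
python3 - <<'E'
from h import *
goal([.6235,.034,.2175],88.8)
s=ctrl.snapshot("scene");np.savez("s3.npz",**s)
cv2.imwrite("pics/s3.png",cv2.resize(s["color"][210:260,260:330,::-1],None,fx=9,fy=9,interpolation=cv2.INTER_CUBIC))
o,p,M=pose(); s=ctrl.snapshot("wrist")
np.savez("w3.npz",p=p,M=M,**s); im=s["color"][:,:,::-1]
cv2.imwrite("pics/w3.png",im)
E
```

```text
tool_pos: [0.6237, 0.0459, 0.2165]
force: [-1.3, -12.8, 11.0]
tool_pos: [0.6238, 0.0469, 0.2166]
force: [-1.0, -13.4, 10.7]
clock: 10.22
tool_pos: [0.623, 0.0398, 0.2884]
orientation: [86.2, 89.3, 175.4]
force: [-0.3, -0.2, -0.2]
opening: 0.0003
t 10.225 pos [0.623  0.0398 0.2884] head 89.16 F [-0.31 -0.21 -0.18] open 0.0003
move tool axes mm [70.85 -1.46 -5.87] rotvec [ 0.36  0.04 -0.67] in-goal-frame mm [70.86 -0.67 -5.81]
```

View pics/s3.png

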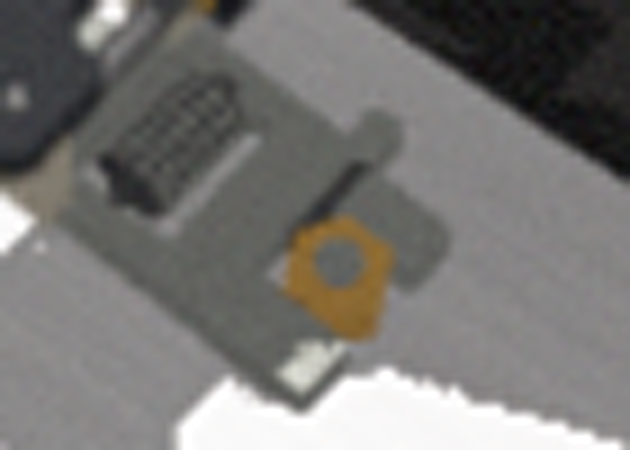

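View pics/w3.png

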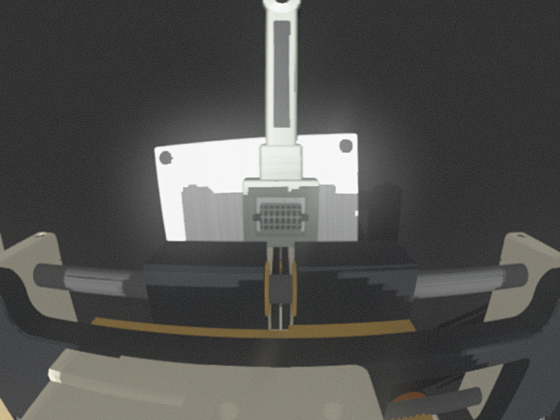

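In the scene crop the jaws touch both sides of the nut at (340,270). The drag force rose from 8 N to 13 N as motion slowed, which looks like a stall. A short repeat stroke should confirm it.

```bash
python3 -m inch '[0.045,-0.001,-0.005,0.4,0,-0.6,0, 0.021,0,0,0,0,0,0]'
python3 - <<'E'
from h import *
goal([.6235,.034,.2175],88.8)
E
```

```text
clock: 10.58
tool_pos: [0.6267, 0.0365, 0.2282]
orientation: [-68.3, 89.1, 20.5]
force: [-0.7, -0.7, -0.5]
opening: 0.0008
t 10.575 pos [0.6267 0.0365 0.2282] head 88.85 F [-0.72 -0.68 -0.55] open 0.0008
move tool axes mm [10.66  3.33 -2.58] rotvec [0.05 0.33 0.84] in-goal-frame mm [10.73  3.17 -2.53]
```

```bash
python3 -m inch '[0.008,0.003,-0.0025,0,0.3,0.8,0, 0.0015,0,0,0,0,0,0]'|grep -E "tool_pos|force"; for i in 1 2 3; do python3 -m inch '[0.001,0,0,0,0,0,0]' | grep -E "tool_pos|force"; done;  for i in 1 2 3 4; do python3 -m inch '[0.0011,0,0.0025,0,-0.2,0,0]' | grep -E "tool_pos|force"; done
```

```text
tool_pos: [0.6228, 0.0339, 0.2166]
force: [-5.6, -0.7, 9.8]
tool_pos: [0.6227, 0.0339, 0.2166]
force: [-3.6, -0.1, 10.3]
tool_pos: [0.6227, 0.034, 0.2168]
force: [-2.6, -0.4, 4.3]
tool_pos: [0.6226, 0.0339, 0.2167]
force: [-3.3, -1.3, 6.0]
tool_pos: [0.6227, 0.0356, 0.2167]
force: [-0.9, -7.2, 6.7]
tool_pos: [0.623, 0.037, 0.2167]
force: [-1.2, -8.6, 6.7]
tool_pos: [0.6233, 0.0384, 0.2167]
force: [-2.2, -8.9, 6.4]
tool_pos: [0.6235, 0.0396, 0.2167]
force: [-1.5, -7.2, 8.3]
```

```bash
for i in 1 2 3 4; do python3 -m inch '[0.0014,0,0.0025,0,-0.2,0,0]' | grep -E "tool_pos|force"; done
```

```text
tool_pos: [0.6237, 0.0405, 0.2166]
force: [-3.1, -12.7, 10.3]
tool_pos: [0.6238, 0.0412, 0.2166]
force: [-3.2, -12.8, 9.9]
tool_pos: [0.624, 0.0417, 0.2166]
force: [-2.3, -12.2, 9.7]
tool_pos: [0.6241, 0.0423, 0.2166]
force: [-1.9, -10.9, 9.7]
```

The stall is confirmed: 12–13 N of drag with almost no motion, so the jaws are snug. I'm lifting and moving to the handle, fingers open to straddle it.

```bash
python3 -m inch '[-0.004,0,0,0,0,0,0, -0.040,0,0,0,0,0,0.05, 0,0,-0.04,0,0,0,0.05, 0,0,-0.04,0,0,0,0.05, 0,0,-0.037,0,0,0,0.05, 0,0,0,0,0,0,0.05]'
python3 - <<'E'
from h import *
goal([.6213,-.0764,.195],88.8)
s=ctrl.snapshot("scene");np.savez("s4.npz",**s)
cv2.imwrite("pics/s4.png",cv2.resize(s["color"][150:310,190:350,::-1],None,fx=3.7,fy=3.7,interpolation=cv2.INTER_CUBIC))
o,p,M=pose(); s=ctrl.snapshot("wrist")
np.savez("w4.npz",p=p,M=M,**s); im=s["color"][:,:,::-1]
cv2.imwrite("pics/w4.png",im)
print([np.round(wproj(s,X,p,M),1) for X in ([.6213,-.0764,.026],)])
s=ctrl.snapshot("top");np.savez("t4.npz",**s);cv2.imwrite("pics/t4.png",cv2.resize(s["color"][160:250,190:350,::-1],None,fx=5,fy=5,interpolation=cv2.INTER_CUBIC))
E
```

```text
clock: 12.95
tool_pos: [0.6247, -0.0765, 0.2633]
orientation: [-23.8, 89.3, 65.4]
force: [-0.1, -0.8, 1.2]
opening: 0.0448
t 12.95 pos [ 0.6247 -0.0765  0.2633] head 89.18 F [-0.13 -0.84  1.22] open 0.0448
move tool axes mm [68.26  3.7  -0.77] rotvec [0.38 0.66 0.29] in-goal-frame mm [ 6.828e+01  3.350e+00 -1.000e-02]
[array([286.5, 224.3])]
```

View pics/s4.png

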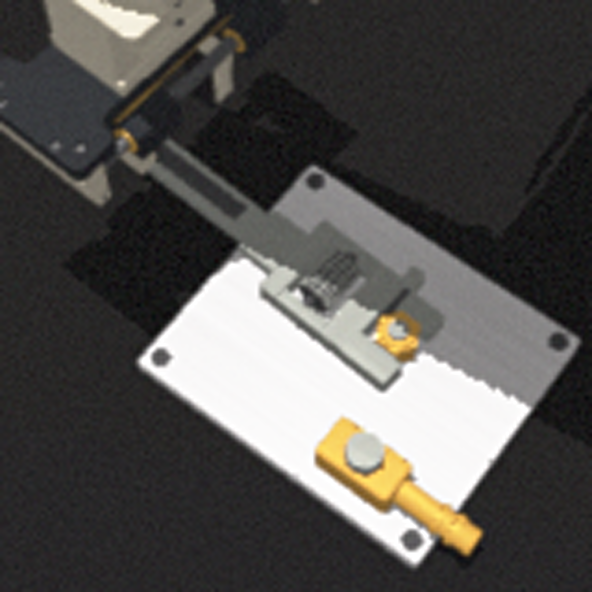

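View pics/w4.png

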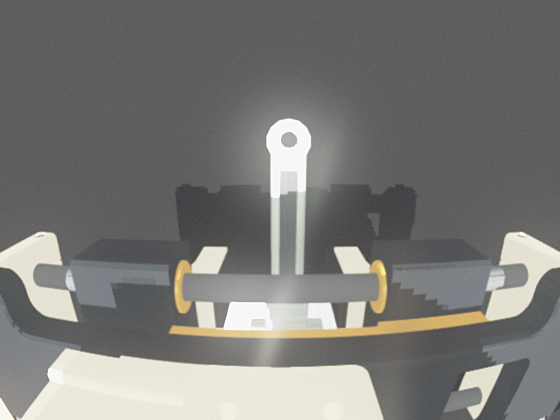

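View pics/t4.png

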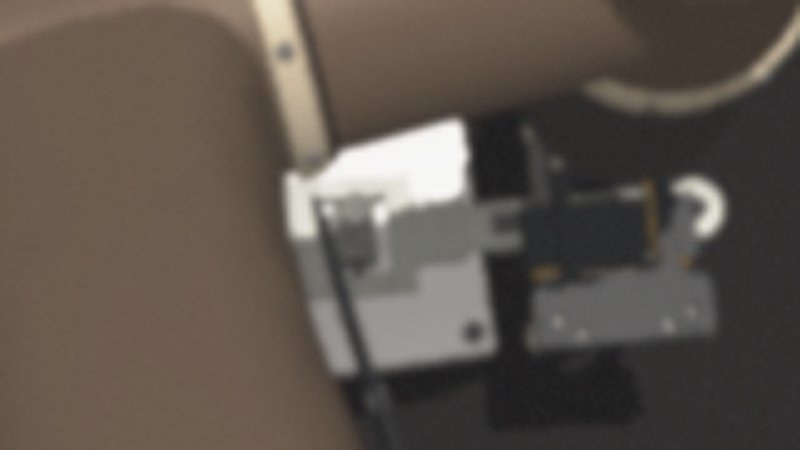

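The wrist view shows the handle centred at u≈288 between the open fingers, where predicted (286), with its end at (288,140). Descending.

```bash
python3 -m inch '[0.025,0.0035,0,0.4,0.6,0.3,0.05, 0.020,0,0,0,0,0.6,0.05, 0,0.002,0,0,0,0,0.05]'
python3 - <<'E'
from h import *
goal([.6213,-.0764,.195],88.8)
E
```

```text
clock: 13.48
tool_pos: [0.6204, -0.0707, 0.2174]
orientation: [80.9, 89.4, 170.1]
force: [-0.5, -1.7, 0.4]
opening: 0.0498
t 13.475 pos [ 0.6204 -0.0707  0.2174] head 89.13 F [-0.52 -1.67  0.4 ] open 0.0498
move tool axes mm [22.42 -1.21 -5.72] rotvec [ 0.33  0.09 -0.55] in-goal-frame mm [22.44 -1.03 -5.68]
```

```bash
python3 -m inch '[0.012,-0.001,-0.005,0.3,0,-0.5,0.05, 0.009,0,0,0,0,0,0.05]'
python3 - <<'E'
from h import *
goal([.6213,-.0764,.195],88.8)
o,p,M=pose(); s=ctrl.snapshot("wrist")
np.savez("w5.npz",p=p,M=M,**s); im=s["color"][:,:,::-1]
cv2.imwrite("pics/w5.png",im)
E
```

```text
clock: 13.72
tool_pos: [0.6221, -0.0753, 0.1967]
orientation: [-50.2, 89.8, 38.7]
force: [-0.3, 0.5, 0.1]
opening: 0.05
t 13.725 pos [ 0.6221 -0.0753  0.1967] head 88.89 F [-0.32  0.52  0.11] open 0.05
move tool axes mm [ 1.66  0.81 -1.14] rotvec [0.09 0.11 0.13] in-goal-frame mm [ 1.67  0.8  -1.14]
```

View pics/w5.png

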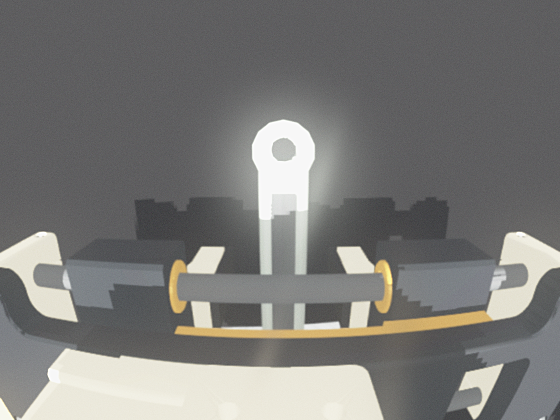

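The fingers straddle the handle, which runs at u≈283 between pads at about 208 and 350. The left finger will push right (+tool y). Closing the gap.

```bash
python3 -m inch '[0.001,0.005,-0.001,0,0,0,0.05, 0.0005,0.004,0,0,0,0,0.05, 0,0,0,0,0,0,0.05]'; for i in 1 2 3 4; do python3 -m inch '[0,0.001,0,0,0,0,0.05]' | grep -E "tool_pos|force"; done
```

```text
clock: 14.15
tool_pos: [0.6123, -0.0763, 0.1943]
orientation: [-36.0, 89.9, 52.9]
force: [-0.4, 0.6, 0.2]
opening: 0.0499
tool_pos: [0.6114, -0.0763, 0.1947]
force: [-0.4, -0.3, 0.7]
tool_pos: [0.6104, -0.0763, 0.195]
force: [-0.2, -0.1, -1.4]
tool_pos: [0.6094, -0.0762, 0.1951]
force: [0.5, -0.4, 0.4]
tool_pos: [0.6084, -0.0762, 0.1951]
force: [-1.0, -0.2, 0.2]
```

```bash
for i in 1 2 3 4 5; do python3 -m inch '[0,0.001,0,0,0,0,0.05]' | grep -E "tool_pos|force"; done
```

```text
tool_pos: [0.6073, -0.0762, 0.1952]
force: [1.1, -0.8, 0.0]
tool_pos: [0.6065, -0.0761, 0.1952]
force: [1.7, 0.3, -1.8]
tool_pos: [0.6058, -0.0761, 0.1952]
force: [2.1, -1.4, -2.3]
tool_pos: [0.6052, -0.076, 0.1953]
force: [2.5, -0.9, -2.5]
tool_pos: [0.6043, -0.076, 0.1954]
force: [2.6, -1.3, -2.0]
```

Contact, and the handle is turning at about 2.5 N. I'm following the arc clockwise.

```bash
python3 -m inch '[0.0001,0.0018,0,0.5,0,0,0.05, 0.0001,0.0018,0,0.5,0,0,0.05, 0.0001,0.0018,0,0.5,0,0,0.05, 0.0001,0.0018,0,0.5,0,0,0.05, 0.0001,0.0018,0,0.5,0,0,0.05, 0.0001,0.0018,0,0.5,0,0,0.05]'
cat >> h.py <<'E'
N=np.array([.6249,.0941])
def arc():
    o,p,M=pose(); h=np.arctan2(M[1,2],M[0,2])
    y=M[:2,1]/np.linalg.norm(M[:2,1]); tip=p+M[:,0]*.17
    F=np.array(o["force"]); d=tip[:2]-N; r=np.linalg.norm(d)
    # pad face is at tip-y*0.025; handle heading such that far edge (12 mm) passes through pad
    c=tip[:2]-y*(o["opening"]/2); e=N-c; L=np.linalg.norm(e)
    ang=np.degrees(np.arctan2(e[1],e[0])+np.arcsin(.012/L)) 
    print("t",round(o["clock"],2),"tip",tip.round(4),"head",round(np.degrees(h),2),"handle~",round(ang,2),"r",round(L,4),"Fpush",round(-F[:2]@y,2),"Falong",round(F[:2]@M[:2,2],2),"Fz",round(F[2],2),"tilt",(M[2,1:]*57.3).round(2))
E
python3 -c "from h import *; arc()"
```

```text
clock: 16.02
tool_pos: [0.5938, -0.0749, 0.1953]
orientation: [-68.9, 89.5, 16.8]
force: [3.9, 1.8, -1.2]
opening: 0.0495
t 16.02 tip [ 0.5953 -0.0745  0.0253] head 85.73 handle~ 92.4 r 0.1705 Fpush 3.7 Falong 2.11 Fz -1.17 tilt [-0.5   0.19]
```

```bash
sed -i 's/+np.arcsin(.012\/L)/-np.arcsin(.012\/L)/' h.py; python3 -m inch '[0.0001,0.002,0,0.9,0,0.1,0.05, 0.0001,0.002,0,0.9,0,0.1,0.05, 0.0001,0.002,0,0.8,0,0.1,0.05, 0.0001,0.002,0,0.8,0,0,0.05, 0.0001,0.002,0,0.8,0,0,0.05, 0.0001,0.002,0,0.8,0,0,0.05]'
python3 -c "from h import *; arc()"
```

```text
clock: 16.77
tool_pos: [0.5821, -0.0728, 0.1954]
orientation: [-49.4, 89.6, 31.0]
force: [3.7, 2.8, 0.4]
opening: 0.0501
t 16.77 tip [ 0.5832 -0.0722  0.0254] head 80.42 handle~ 80.29 r 0.1713 Fpush 3.21 Falong 3.41 Fz 0.37 tilt [-0.33  0.28]
```

```bash
python3 -m inch '[0.0001,0.002,0.0006,0.8,0,0.1,0.05, 0.0001,0.002,0.0004,0.8,0,0.1,0.05, 0.0001,0.002,0.0003,0.8,0,0.1,0.05, 0.0001,0.002,0.0002,0.7,0,0,0.05]'
python3 - <<'E'
from h import *
arc()
s=ctrl.snapshot("scene");np.savez("s5.npz",**s)
cv2.imwrite("pics/s5.png",cv2.resize(s["color"][150:310,190:350,::-1],None,fx=3.7,fy=3.7,interpolation=cv2.INTER_CUBIC))
E
```

```text
clock: 17.27
tool_pos: [0.5744, -0.0703, 0.1955]
orientation: [-10.8, 89.7, 66.3]
force: [4.8, -0.2, 1.6]
opening: 0.0501
t 17.27 tip [ 0.5747 -0.0696  0.0255] head 77.1 handle~ 77.31 r 0.1712 Fpush 4.75 Falong 0.93 Fz 1.57 tilt [-0.05  0.26]
```

View pics/s5.png

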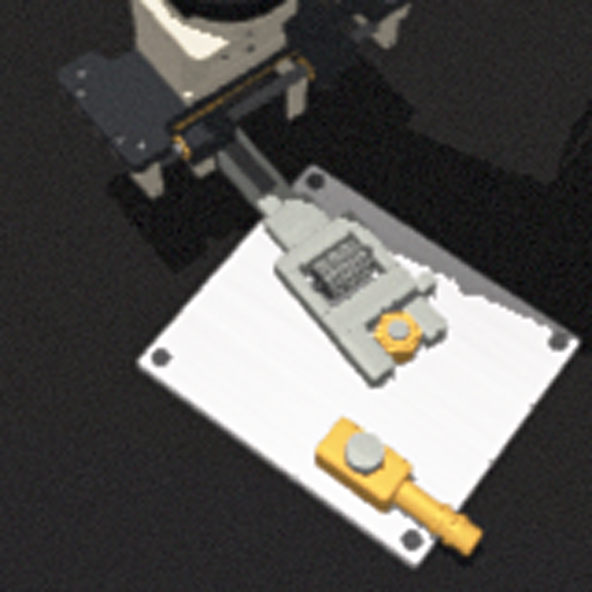

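The wrench has swung about 11° clockwise, with the nut still seated in the jaws at (400,335). I'll continue in slightly smaller steps.

```bash
for i in 1 2 3; do python3 -m inch '[0.0001,0.0016,0.0002,0.6,0,0.1,0.05, 0.0001,0.0016,0.0002,0.6,0,0,0.05, 0.0001,0.0016,0.0002,0.6,0,0.1,0.05, 0.0001,0.0016,0.0002,0.6,0,0,0.05, 0.0001,0.0016,0.0002,0.6,0,0,0.05]' >/dev/null
python3 -c "from h import *; arc()"; done
```

```text
t 17.95 tip [ 0.5666 -0.0667  0.0255] head 73.88 handle~ 74.4 r 0.1712 Fpush 5.37 Falong -0.05 Fz 2.55 tilt [0.1  0.25]
t 18.57 tip [ 0.5587 -0.0634  0.0255] head 70.69 handle~ 71.53 r 0.1712 Fpush 5.56 Falong -0.7 Fz 1.68 tilt [0.26 0.22]
t 19.2 tip [ 0.5509 -0.0598  0.0256] head 67.5 handle~ 68.67 r 0.1712 Fpush 4.44 Falong 0.42 Fz 1.96 tilt [0.42 0.18]
```

```bash
for i in 1 2; do python3 -m inch '[0,0.0007,0,0.5,0,0,0.05]' >/dev/null
python3 -c "from h import *; arc()"; done; python3 - <<'E'
from h import *
s=ctrl.snapshot("scene");np.savez("s6.npz",**s)
a=[np.load(f)["color"] if f!="x" else s["color"] for f in ("scene0.npz","s5.npz","x")]
cv2.imwrite("pics/s6.png",np.hstack([cv2.resize(q[210:265,265:325,::-1],None,fx=4.4,fy=4.4*1.5,interpolation=cv2.INTER_CUBIC) if 0 else cv2.resize(q[215:265,270:320,::-1],None,fx=5.3,fy=5.3,interpolation=cv2.INTER_CUBIC) for q in a]))
E
```

```text
t 19.32 tip [ 0.5502 -0.0594  0.0256] head 66.97 handle~ 68.42 r 0.1712 Fpush 3.9 Falong 1.78 Fz 1.65 tilt [0.42 0.18]
t 19.45 tip [ 0.5496 -0.059   0.0256] head 66.43 handle~ 68.12 r 0.1713 Fpush 4.35 Falong 1.65 Fz 1.7 tilt [0.42 0.19]
```

View pics/s6.png

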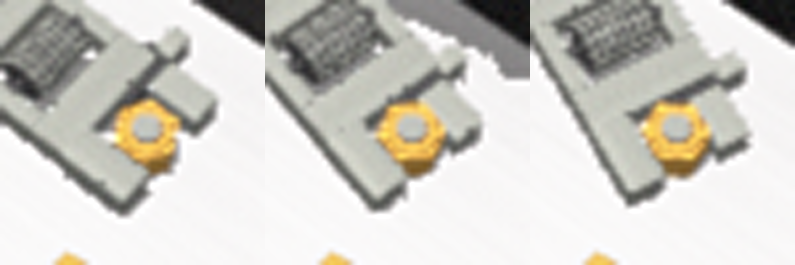

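The nut turns with the jaws: its flats stay aligned with the jaw faces across all three frames. Carrying on gently.

```bash
for i in 1 2 3; do python3 -m inch '[0,0.0012,0.0001,0.3,0,0,0.05, 0,0.0012,0.0001,0.3,0,0,0.05, 0,0.0012,0.0001,0.3,0,-0.1,0.05, 0,0.0012,0.0001,0.3,0,-0.1,0.05]' >/dev/null
python3 -c "from h import *; arc()"; done
```

```text
t 20.0 tip [ 0.5454 -0.0569  0.0255] head 65.13 handle~ 66.65 r 0.1712 Fpush 4.51 Falong 1.38 Fz 1.78 tilt [0.23 0.16]
t 20.5 tip [ 0.5412 -0.0547  0.0254] head 63.83 handle~ 65.01 r 0.1712 Fpush 4.8 Falong 0.72 Fz 1.22 tilt [0.05 0.13]
t 21.0 tip [ 0.5371 -0.0525  0.0254] head 62.54 handle~ 63.46 r 0.1712 Fpush 4.46 Falong 0.5 Fz 1.78 tilt [-0.14  0.11]
```

```bash
for i in 1 2 3; do python3 -m inch '[0,0.001,0.0001,0.35,0,0,0.05, 0,0.001,0.0001,0.35,0,0,0.05]' >/dev/null
python3 -c "from h import *; arc()"; done;  for i in 1 2 3 4; do python3 -m inch '[0,0.0008,0.0001,0.25,0,0,0.05]' >/dev/null
python3 -c "from h import *; arc()"; done
```

```text
t 21.25 tip [ 0.5352 -0.0513  0.0254] head 61.8 handle~ 62.72 r 0.1711 Fpush 4.98 Falong 0.17 Fz 1.78 tilt [-0.14  0.11]
t 21.5 tip [ 0.5334 -0.0501  0.0254] head 61.05 handle~ 61.99 r 0.1711 Fpush 4.5 Falong 0.35 Fz 0.89 tilt [-0.14  0.11]
t 21.75 tip [ 0.5316 -0.049   0.0254] head 60.3 handle~ 61.27 r 0.1711 Fpush 3.28 Falong 0.98 Fz 1.57 tilt [-0.13  0.1 ]
t 21.88 tip [ 0.5309 -0.0485  0.0254] head 60.02 handle~ 60.92 r 0.1711 Fpush 5.44 Falong -0.03 Fz 1.18 tilt [-0.13  0.1 ]
t 22.0 tip [ 0.5301 -0.048   0.0253] head 59.76 handle~ 60.63 r 0.1711 Fpush 5.1 Falong 0.18 Fz 2.79 tilt [-0.13  0.09]
t 22.12 tip [ 0.5294 -0.0475  0.0253] head 59.49 handle~ 60.43 r 0.1711 Fpush 4.12 Falong 0.44 Fz 1.74 tilt [-0.12  0.09]
t 22.25 tip [ 0.5287 -0.047   0.0253] head 59.22 handle~ 60.08 r 0.1711 Fpush 4.43 Falong -0.1 Fz 2.18 tilt [-0.12  0.09]
```

```bash
for i in 1 2 3 4 5 6 7 8; do python3 -m inch '[0,0.0007,0.0001,0.25,0,0,0.05]' >/dev/null
python3 -c "from h import *; arc()" | sed 's/Falong.*//'; done
```

```text
t 22.38 tip [ 0.5281 -0.0466  0.0254] head 58.95 handle~ 59.84 r 0.1711 Fpush 5.16 
t 22.5 tip [ 0.5275 -0.0462  0.0254] head 58.69 handle~ 59.63 r 0.1711 Fpush 4.74 
t 22.62 tip [ 0.5269 -0.0457  0.0253] head 58.42 handle~ 59.41 r 0.1711 Fpush 4.34 
t 22.75 tip [ 0.5262 -0.0453  0.0253] head 58.15 handle~ 59.05 r 0.1711 Fpush 5.09 
t 22.88 tip [ 0.5256 -0.0448  0.0253] head 57.88 handle~ 58.85 r 0.1711 Fpush 4.63 
t 23.0 tip [ 0.525  -0.0443  0.0253] head 57.61 handle~ 58.56 r 0.171 Fpush 4.57 
t 23.12 tip [ 0.5244 -0.0439  0.0254] head 57.34 handle~ 58.36 r 0.171 Fpush 4.63 
t 23.25 tip [ 0.5238 -0.0435  0.0253] head 57.07 handle~ 58.1 r 0.1711 Fpush 4.75
```

```bash
for i in 1 2 3 4 5 6 7 8; do python3 -m inch '[0,0.0006,0.0001,0.22,0,0,0.05]' >/dev/null
python3 -c "from h import *; arc()" | sed 's/Falong.*//'; done
```

```text
t 23.38 tip [ 0.5233 -0.043   0.0253] head 56.84 handle~ 57.79 r 0.171 Fpush 5.66 
t 23.5 tip [ 0.5227 -0.0426  0.0253] head 56.6 handle~ 57.64 r 0.1711 Fpush 4.74 
t 23.62 tip [ 0.5222 -0.0422  0.0253] head 56.36 handle~ 57.4 r 0.1711 Fpush 5.32 
t 23.75 tip [ 0.5217 -0.0418  0.0253] head 56.13 handle~ 57.2 r 0.1711 Fpush 5.03 
t 23.88 tip [ 0.5212 -0.0414  0.0253] head 55.89 handle~ 56.93 r 0.171 Fpush 4.94 
t 24.0 tip [ 0.5207 -0.041   0.0253] head 55.65 handle~ 56.71 r 0.1711 Fpush 5.79 
t 24.12 tip [ 0.5201 -0.0406  0.0253] head 55.42 handle~ 56.48 r 0.171 Fpush 5.35 
t 24.25 tip [ 0.5196 -0.0402  0.0253] head 55.18 handle~ 56.24 r 0.171 Fpush 5.1
```

Force is creeping up to about 5 N. Before pushing on, I'll back off to check the sensor's bias and look closely at the nut and jaws.

```bash
python3 -m inch '[0,-0.004,0,0,0,0,0.05, 0,-0.002,0,0.5,0,0,0.05]' >/dev/null
python3 - <<'E'
from h import *
arc()
s=ctrl.snapshot("scene");np.savez("s7.npz",**s);arc()
t=ctrl.snapshot("top");np.savez("t7.npz",**t);arc()
a=[np.load("s6.npz")["color"],s["color"]]
cv2.imwrite("pics/s7.png",np.hstack([cv2.resize(q[215:265,270:320,::-1],None,fx=8,fy=8,interpolation=cv2.INTER_CUBIC) for q in a]))
cv2.imwrite("pics/t7.png",cv2.resize(t["color"][160:260,190:350,::-1],None,fx=5,fy=5,interpolation=cv2.INTER_CUBIC))
E
```

```text
t 24.5 tip [ 0.5216 -0.0438  0.0241] head 54.58 handle~ 57.54 r 0.1735 Fpush 0.64 Falong 0.03 Fz -0.04 tilt [ 0.17 -0.17]
t 24.55 tip [ 0.5217 -0.0439  0.024 ] head 54.55 handle~ 57.48 r 0.1735 Fpush 0.85 Falong -1.39 Fz 0.26 tilt [ 0.17 -0.17]
t 24.6 tip [ 0.5219 -0.0438  0.0241] head 54.59 handle~ 57.6 r 0.1734 Fpush 0.31 Falong -0.11 Fz 0.73 tilt [ 0.15 -0.15]
```

View pics/s7.png

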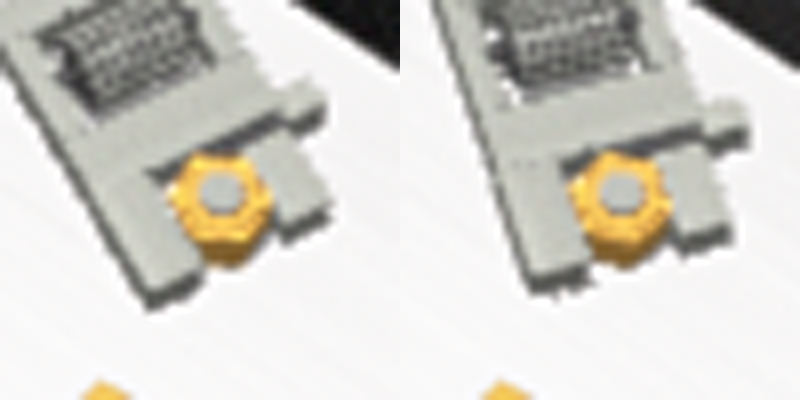

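View pics/t7.png

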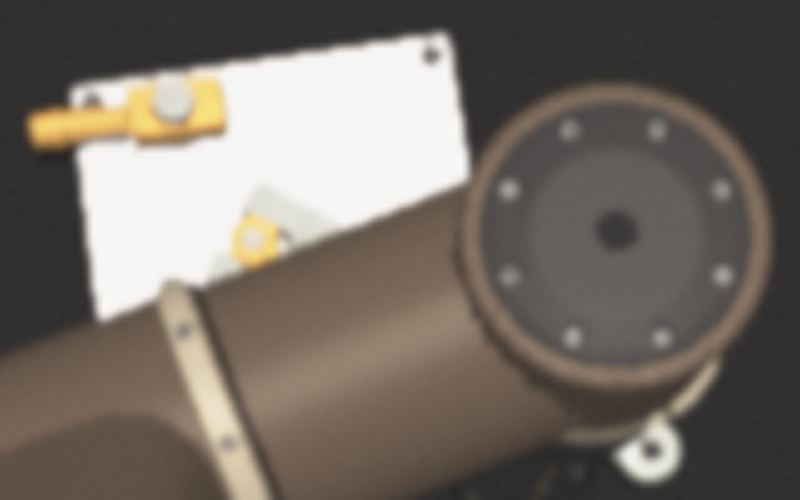

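```bash
python3 - <<'E'
from h import *
T0=np.load("top0.npz");T=np.load("t7.npz")
f=lambda p:[(p[i]+.5)/5-.5+(190,160)[i] for i in (0,1)]
for s,h,n in ((T0,(697,210),(253,241)),(T,(650,450),(255,238))):
    a=deproj(s,*f(h),z=.026);b=deproj(s,*f(n),z=.036);d=b-a;print(a.round(4),b.round(4),np.degrees(np.arctan2(d[1],d[0])))
s=np.load("s7.npz");cv2.imwrite("pics/s7b.png",cv2.resize(s["color"][130:310,170:350,::-1],None,fx=3.3,fy=3.3,interpolation=cv2.INTER_CUBIC))
E
```

```text
[ 0.6189 -0.1344  0.026 ] [0.624  0.0933 0.036 ] 88.71241681627122
[ 0.4989 -0.095   0.026 ] [0.6255 0.0922 0.036 ] 55.92665740132922
```

View pics/s7b.png

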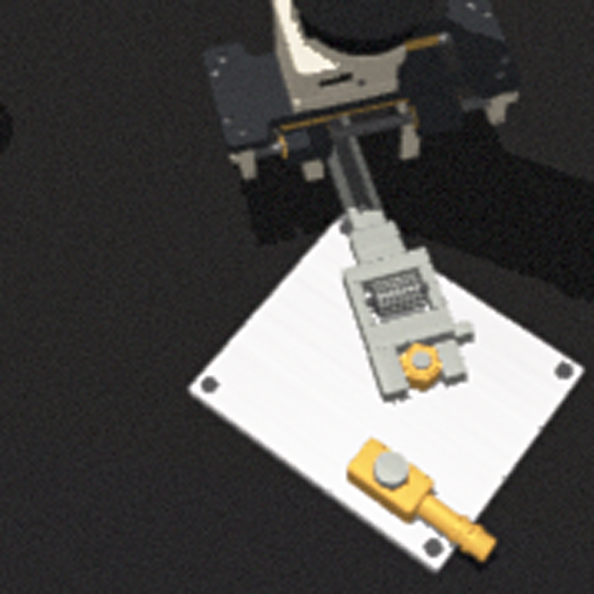

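The top view puts the handle end hole at (650,450), so the wrench has turned about 32.8°, close to home. The nut is still held between the jaws. I'll re-contact with very small leads and watch for the stop.

```bash
python3 -m inch '[-0.0005,0.002,0.0015,-0.5,0,0,0.05, 0,0.0015,0.001,0,0,0,0.05]' >/dev/null; for i in 1 2 3 4 5 6 7 8; do python3 -m inch '[0,0.0005,0.0001,0,0,0,0.05]' >/dev/null
python3 -c "from h import *; arc()" ; done
```

```text
t 24.98 tip [ 0.5194 -0.0397  0.0243] head 55.11 handle~ 56.13 r 0.1708 Fpush 3.05 Falong -1.88 Fz -0.42 tilt [ 0.18 -0.23]
t 25.1 tip [ 0.5191 -0.0395  0.0243] head 55.12 handle~ 56.02 r 0.1707 Fpush 3.94 Falong -3.08 Fz -1.36 tilt [ 0.17 -0.24]
t 25.23 tip [ 0.5186 -0.0392  0.0243] head 55.11 handle~ 55.81 r 0.1707 Fpush 2.31 Falong -0.98 Fz -0.56 tilt [ 0.18 -0.24]
t 25.35 tip [ 0.5182 -0.0389  0.0243] head 55.11 handle~ 55.65 r 0.1706 Fpush 3.66 Falong -2.13 Fz -0.66 tilt [ 0.18 -0.25]
t 25.48 tip [ 0.5178 -0.0386  0.0243] head 55.11 handle~ 55.5 r 0.1706 Fpush 4.13 Falong -3.57 Fz -1.36 tilt [ 0.18 -0.26]
t 25.6 tip [ 0.5175 -0.0383  0.0243] head 55.1 handle~ 55.3 r 0.1705 Fpush 2.8 Falong -2.4 Fz -0.51 tilt [ 0.17 -0.26]
t 25.73 tip [ 0.5171 -0.038   0.0243] head 55.1 handle~ 55.14 r 0.1705 Fpush 3.63 Falong -2.44 Fz -0.45 tilt [ 0.17 -0.27]
t 25.85 tip [ 0.5167 -0.0377  0.0243] head 55.1 handle~ 55.0 r 0.1704 Fpush 3.77 Falong -2.11 Fz -1.89 tilt [ 0.17 -0.27]
```

```bash
for i in 1 2 3 4 5 6 7 8 9 10; do python3 -m inch '[0,0.0005,-0.0002,0.15,0,0,0.05]' >/dev/null
python3 -c "from h import *; arc()" ; done
```

```text
t 25.98 tip [ 0.5164 -0.0374  0.0243] head 54.94 handle~ 54.88 r 0.1704 Fpush 3.74 Falong -1.05 Fz -2.1 tilt [ 0.15 -0.25]
t 26.1 tip [ 0.5162 -0.0372  0.0243] head 54.79 handle~ 54.78 r 0.1704 Fpush 3.2 Falong -0.41 Fz -2.39 tilt [ 0.13 -0.22]
t 26.23 tip [ 0.5159 -0.0368  0.0244] head 54.63 handle~ 54.58 r 0.1703 Fpush 3.88 Falong -1.3 Fz -2.65 tilt [ 0.12 -0.19]
t 26.35 tip [ 0.5155 -0.0365  0.0244] head 54.48 handle~ 54.43 r 0.1703 Fpush 4.47 Falong -0.78 Fz -2.89 tilt [ 0.1  -0.17]
t 26.48 tip [ 0.5153 -0.0363  0.0245] head 54.33 handle~ 54.35 r 0.1703 Fpush 4.35 Falong -0.99 Fz -1.75 tilt [ 0.08 -0.15]
t 26.6 tip [ 0.5151 -0.0361  0.0246] head 54.18 handle~ 54.24 r 0.1703 Fpush 5.39 Falong -1.44 Fz -3.43 tilt [ 0.05 -0.13]
t 26.73 tip [ 0.5148 -0.0358  0.0247] head 54.03 handle~ 54.18 r 0.1702 Fpush 3.33 Falong 0.61 Fz -2.15 tilt [ 0.03 -0.1 ]
t 26.85 tip [ 0.5145 -0.0355  0.0247] head 53.87 handle~ 53.95 r 0.1702 Fpush 4.51 Falong 0.99 Fz -2.35 tilt [ 0.02 -0.08]
t 26.98 tip [ 0.5142 -0.0352  0.0249] head 53.72 handle~ 53.81 r 0.1702 Fpush 4.97 Falong 0.75 Fz -2.57 tilt [-0.   -0.05]
t 27.1 tip [ 0.514  -0.035   0.0249] head 53.57 handle~ 53.75 r 0.1702 Fpush 4.51 Falong 0.45 Fz -2.62 tilt [-0.02 -0.03]
```

```bash
for i in 1 2 3 4 5 6 7 8; do python3 -m inch '[0,0.0004,0,0.1,0,0,0.05]' >/dev/null
python3 -c "from h import *; arc()" ; done
```

```text
t 27.23 tip [ 0.5138 -0.0348  0.025 ] head 53.46 handle~ 53.63 r 0.1702 Fpush 5.69 Falong -0.26 Fz -2.55 tilt [-0.04 -0.02]
t 27.35 tip [ 0.5136 -0.0346  0.0251] head 53.36 handle~ 53.55 r 0.1702 Fpush 5.88 Falong -0.16 Fz -3.03 tilt [-0.05 -0.02]
t 27.48 tip [ 0.5134 -0.0345  0.0251] head 53.25 handle~ 53.49 r 0.1702 Fpush 4.08 Falong 0.55 Fz -2.11 tilt [-0.07 -0.01]
t 27.6 tip [ 0.5131 -0.0342  0.0252] head 53.15 handle~ 53.33 r 0.1702 Fpush 4.0 Falong 1.29 Fz -1.87 tilt [-0.07 -0.01]
t 27.73 tip [ 0.5128 -0.0339  0.0252] head 53.04 handle~ 53.2 r 0.1702 Fpush 4.53 Falong -0.1 Fz -2.63 tilt [-0.07 -0.01]
t 27.85 tip [ 0.5125 -0.0337  0.0252] head 52.93 handle~ 53.02 r 0.1702 Fpush 4.27 Falong -0.16 Fz -2.25 tilt [-0.08 -0.  ]
t 27.98 tip [ 0.5123 -0.0335  0.0253] head 52.83 handle~ 52.96 r 0.1701 Fpush 5.68 Falong 0.02 Fz -2.98 tilt [-0.09  0.  ]
t 28.1 tip [ 0.5122 -0.0333  0.0254] head 52.73 handle~ 52.85 r 0.1701 Fpush 5.14 Falong -0.57 Fz -2.74 tilt [-0.11  0.01]
```

Force now dips and rises between 4 and 5.8 N while motion shrinks. I'm backing off to avoid forcing it, and checking the picture for nut angle and jaw gap.

```bash
python3 -m inch '[0.0005,-0.003,0,0,0,0,0.05, 0.0005,-0.001,0,0,0,0,0.05]' >/dev/null
python3 - <<'E'
from h import *
arc()
s=ctrl.snapshot("scene");np.savez("s8.npz",**s);arc()
t=ctrl.snapshot("top");np.savez("t8.npz",**t);arc()
a=[np.load("s7.npz")["color"],s["color"]]
cv2.imwrite("pics/s8.png",np.hstack([cv2.resize(q[215:265,270:320,::-1],None,fx=8,fy=8,interpolation=cv2.INTER_CUBIC) for q in a]))
a=[np.load("t7.npz")["color"],t["color"]]
cv2.imwrite("pics/t8.png",np.hstack([cv2.resize(q[170:270,220:340,::-1],None,fx=3.3,fy=3.3,interpolation=cv2.INTER_CUBIC) for q in a]))
E
```

```text
t 28.35 tip [ 0.5142 -0.0358  0.0241] head 52.71 handle~ 53.94 r 0.1711 Fpush 0.46 Falong -0.21 Fz 0.5 tilt [-0.01 -0.06]
t 28.4 tip [ 0.5143 -0.0358  0.0241] head 52.71 handle~ 53.97 r 0.1711 Fpush -0.53 Falong -0.19 Fz -0.52 tilt [-0.01 -0.07]
t 28.45 tip [ 0.5143 -0.0358  0.0241] head 52.71 handle~ 53.92 r 0.1711 Fpush -0.3 Falong -0.25 Fz 0.29 tilt [-0.02 -0.06]
```

View pics/s8.png

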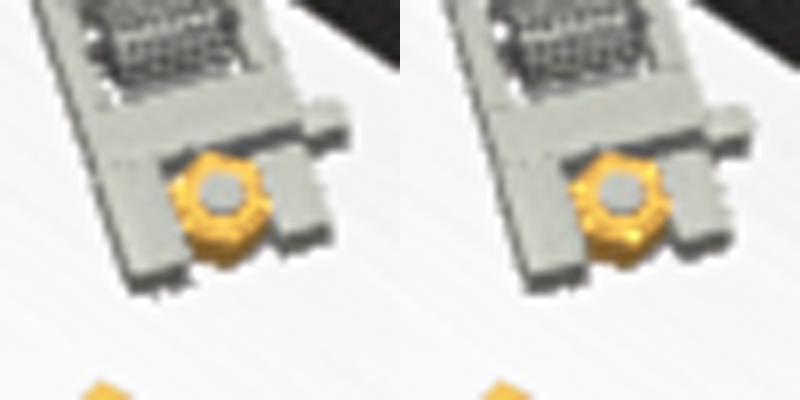

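View pics/t8.png

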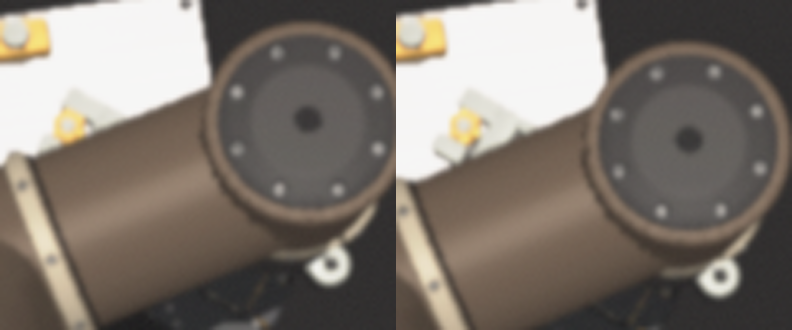

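```bash
python3 -m inch '[0,0.0018,0.0003,0,0,0,0.05, 0,0.001,0,0,0,0,0.05]' >/dev/null; for i in 1 2 3 4 5 6 7 8; do python3 -m inch '[0,0.0004,0,0.1,0,0,0.05]' >/dev/null
python3 -c "from h import *; arc()" ; done
```

```text
t 28.82 tip [ 0.5122 -0.0342  0.0241] head 52.62 handle~ 53.06 r 0.1709 Fpush 4.76 Falong -1.72 Fz -2.27 tilt [-0.08 -0.08]
t 28.95 tip [ 0.5121 -0.0341  0.0242] head 52.52 handle~ 53.03 r 0.1709 Fpush 4.96 Falong -1.31 Fz -1.14 tilt [-0.11 -0.07]
t 29.07 tip [ 0.512  -0.034   0.0242] head 52.42 handle~ 52.97 r 0.1709 Fpush 4.73 Falong -0.95 Fz -2.17 tilt [-0.14 -0.06]
t 29.2 tip [ 0.512  -0.0339  0.0243] head 52.33 handle~ 52.97 r 0.1709 Fpush 4.05 Falong -1.66 Fz -2.07 tilt [-0.17 -0.06]
t 29.32 tip [ 0.512  -0.0339  0.0243] head 52.23 handle~ 52.92 r 0.1709 Fpush 5.37 Falong -1.59 Fz -2.72 tilt [-0.2  -0.04]
t 29.45 tip [ 0.5119 -0.0338  0.0243] head 52.13 handle~ 52.9 r 0.1709 Fpush 6.31 Falong -0.49 Fz -3.17 tilt [-0.23 -0.03]
t 29.57 tip [ 0.5119 -0.0337  0.0244] head 52.03 handle~ 52.92 r 0.1709 Fpush 5.22 Falong -0.52 Fz -1.34 tilt [-0.27 -0.02]
t 29.7 tip [ 0.5119 -0.0337  0.0244] head 51.94 handle~ 52.9 r 0.1709 Fpush 5.65 Falong -0.52 Fz -2.31 tilt [-0.3  -0.01]
```

The handle has stalled: 0.4 mm leads at about 5 N give no motion at 52.9°, a turn of 35.9° or about 0.63 rad. The nut is home. I'm stopping the push, centring the fingers off the handle and lifting.

```bash
python3 -m inch '[0,-0.005,0,0,0,0,0.05, 0,-0.006,0,0,0,0,0.05, 0,0,0,0,0,0,0.05]' >/dev/null; python3 -c "from h import *; arc()"; python3 -m inch '[-0.03,0,0,0,0,0,0.05, -0.04,0,0,0,0,0,0.05, -0.03,0,-0.02,0,0,0,0.05, 0,0,-0.05,0,0,0,0.05,0,0,-0.05,0,0,0,0.05]'
python3 - <<'E'
from h import *
arc()
s=ctrl.snapshot("scene");np.savez("s9.npz",**s)
t=ctrl.snapshot("top");np.savez("t9.npz",**t)
cv2.imwrite("pics/s9.png",cv2.resize(s["color"][130:310,170:350,::-1],None,fx=3.3,fy=3.3,interpolation=cv2.INTER_CUBIC))
cv2.imwrite("pics/t9.png",cv2.resize(t["color"][160:260,190:350,::-1],None,fx=5,fy=5,interpolation=cv2.INTER_CUBIC))
E
```

```text
t 30.07 tip [ 0.5204 -0.0406  0.0243] head 51.92 handle~ 56.53 r 0.1724 Fpush 0.44 Falong 0.69 Fz -0.35 tilt [-0.23 -0.05]
clock: 30.7
tool_pos: [0.445, -0.1344, 0.2971]
orientation: [-137.9, 89.8, -85.8]
force: [1.4, -0.1, 0.1]
opening: 0.0497
t 30.7 tip [ 0.4451 -0.135   0.1271] head 52.12 handle~ 54.4 r 0.2922 Fpush 1.18 Falong 0.83 Fz 0.1 tilt [-0.14 -0.16]
```

View pics/s9.png

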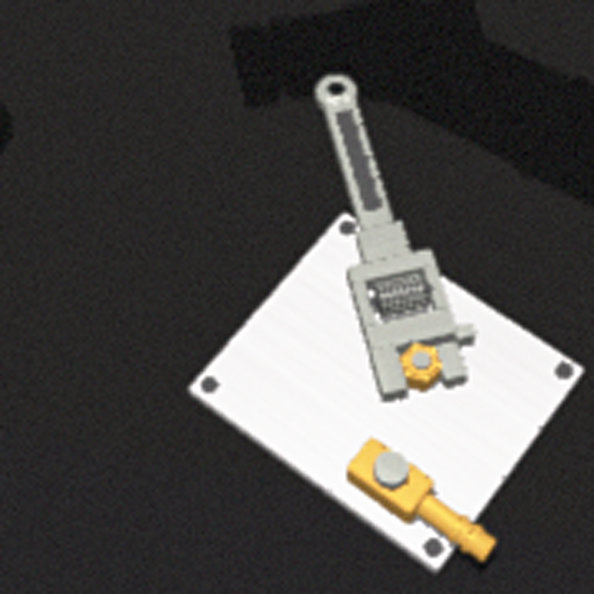

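View pics/t9.png

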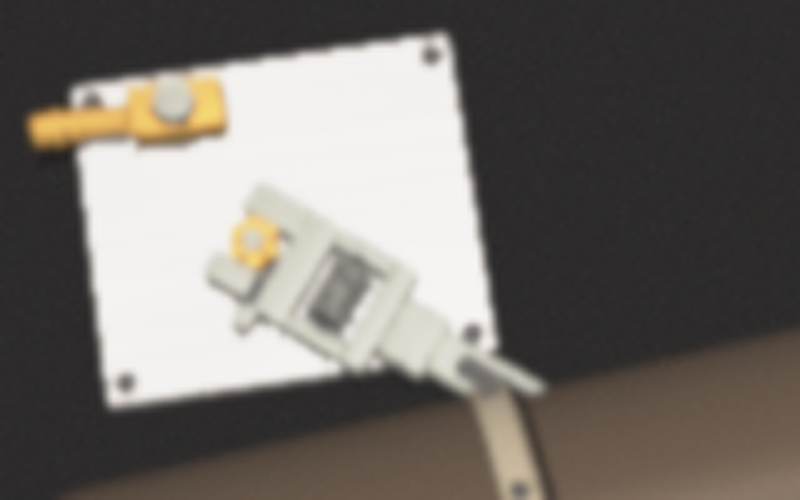

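The wrench now lies with its handle hole at (336,88), worm at (402,296) and nut at (422,362), seated in the jaws. I'll work out its heading and go for a short check stroke on the worm to confirm it is still snug.

```bash
python3 - <<'E'
from h import *
s=np.load("s9.npz")
f=lambda p:[(p[i]+.5)/3.3-.5+(170,130)[i] for i in (0,1)]
P=[deproj(s,*f(q),z=z) for q,z in (((336,88),.026),((402,296),.037),((422,359),.036))]
print(np.round(P,4))
for i,j in ((0,1),(0,2)):
    d=P[j]-P[i];print(np.degrees(np.arctan2(d[1],d[0])),np.linalg.norm(d[:2]))
t=np.load("t9.npz");g=lambda p:[(p[i]+.5)/5-.5+(190,160)[i] for i in (0,1)]
print(deproj(t,*g((342,291)),z=.037),deproj(t,*g((255,240)),z=.036))
w=.5*(P[1]+deproj(t,*g((342,291)),z=.037)); a=np.radians(53); w[:2]-=.007*np.array([np.cos(a),np.sin(a)]);print(w)
goal([w[0],w[1],.2315],53)
E
```

```text
[[ 0.4898 -0.0899  0.026 ]
 [ 0.5975  0.056   0.037 ]
 [ 0.6246  0.0938  0.036 ]]
53.55615829907835 0.18131899460836629
53.73763627560582 0.22786860578690826
[0.59348639 0.05079615 0.037     ] [0.62445147 0.09225855 0.036     ]
[0.59128713 0.04778276 0.037     ]
t 30.8 pos [ 0.4429 -0.1359  0.2968] head 51.9 F [0.29 0.5  0.87] open 0.0497
move tool axes mm [ 64.45  -3.36 236.32] rotvec [-1.1  -0.21  0.06] in-goal-frame mm [ 65.31  -7.97 235.97]
```

```bash
python3 -m inch '[0.005,-0.001,0.046,-1,0,0,0, 0.005,-0.001,0.046,0,0,0,0, 0.005,-0.001,0.046,0,0,0,0, 0.005,-0.001,0.046,0,0,0,0, 0.005,-0.001,0.044,0,0,0,0, 0,0,0,0,0,0,0]' >/dev/null; python3 -c "
from h import *
goal([.5888,.0452,.2315],53.3)"
```

```text
t 31.55 pos [0.5887 0.0476 0.2705] head 52.68 F [-1.13 -0.26 -0.48] open 0.0011
move tool axes mm [38.96 -1.53 -1.74] rotvec [-0.62 -0.16  0.05] in-goal-frame mm [38.95 -1.55 -1.86]
```

```bash
python3 -m inch '[0.025,-0.0015,-0.002,-0.6,-0.1,0,0, 0.016,-0.001,0,0,0,0.3,0, 0.005,-0.001,0,0,0,0.3,0]' >/dev/null; python3 -c "
from h import *
goal([.5888,.0452,.2175],53.3)"
```

```text
t 31.925 pos [0.5899 0.0442 0.2231] head 53.31 F [-0.9   0.18 -0.3 ] open 0.0004
move tool axes mm [5.65 1.37 0.15] rotvec [ 0.01 -0.09 -0.62] in-goal-frame mm [5.64 1.43 0.14]
```

```bash
python3 -m inch '[0.0045,0.0012,0,0,0,-0.6,0, 0.001,0,0,0,0,0,0]'|grep -E "tool_pos|force"; for i in 1 2 3; do python3 -m inch '[0.001,0,0,0,0,0,0]' | grep -E "tool_pos|force"; done
```

```text
tool_pos: [0.5889, 0.0446, 0.2178]
force: [0.8, -0.4, 0.2]
tool_pos: [0.5891, 0.0446, 0.2174]
force: [-0.1, -0.4, 0.2]
tool_pos: [0.5891, 0.0445, 0.2168]
force: [-1.1, -0.4, 3.2]
tool_pos: [0.5891, 0.0446, 0.2166]
force: [-3.4, 0.7, 9.6]
```

```bash
for i in 1 2 3 4 5; do python3 -m inch '[0.0012,0,0.002,0,-0.1,0,0]' | grep -E "tool_pos|force"; done
```

```text
tool_pos: [0.5895, 0.0451, 0.2163]
force: [-8.7, -10.0, 16.4]
tool_pos: [0.5898, 0.0453, 0.2164]
force: [-7.8, -8.4, 16.0]
tool_pos: [0.59, 0.0454, 0.2164]
force: [-6.9, -7.2, 14.6]
tool_pos: [0.5902, 0.0456, 0.2164]
force: [-5.5, -6.2, 14.7]
tool_pos: [0.5904, 0.0457, 0.2164]
force: [-7.0, -7.8, 14.0]
```

There is an immediate stall: 8–13 N of drag and only about 0.3 mm of motion per row, so the jaws are still snug. The press read up to 16 N here, above my 13 N aim but well under 30. Lifting clear now.

```bash
python3 -m inch '[-0.004,0,0,0,0,0,0, -0.03,0,0,0,0,0,0, -0.05,0,0,0,0,0,0, -0.04,0,-0.04,0,0,0,0, 0,0,-0.06,0,0,0,0, 0,0,-0.06,0,0,0,0, 0,0,-0.06,0,0,0,0, 0,0,-0.05,0,0,0,0, 0,0,0,0,0,0,0,0,0,0,0,0,0,0,0,0,0,0,0,0,0]'
python3 - <<'E'
from h import *
s=ctrl.snapshot("scene");np.savez("s10.npz",**s)
cv2.imwrite("pics/s10.png",s["color"][:,:,::-1])
cv2.imwrite("pics/s10z.png",np.hstack([cv2.resize(q[215:265,270:320,::-1],None,fx=8,fy=8,interpolation=cv2.INTER_CUBIC) for q in (np.load("s9.npz")["color"],s["color"])]))
f=lambda p:[(p[i]+.5)/3.3-.5+(170,130)[i] for i in (0,1)]
cv2.imwrite("pics/s10c.png",cv2.resize(s["color"][130:310,170:350,::-1],None,fx=3.3,fy=3.3,interpolation=cv2.INTER_CUBIC))
E
```

```text
clock: 34.55
tool_pos: [0.4271, -0.1741, 0.3494]
orientation: [-95.7, 89.6, -42.2]
force: [0.1, 0.1, 0.3]
opening: 0.0001
```

View pics/s10.png

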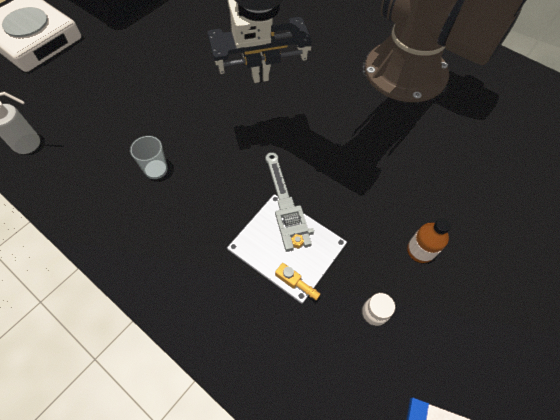

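View pics/s10z.png

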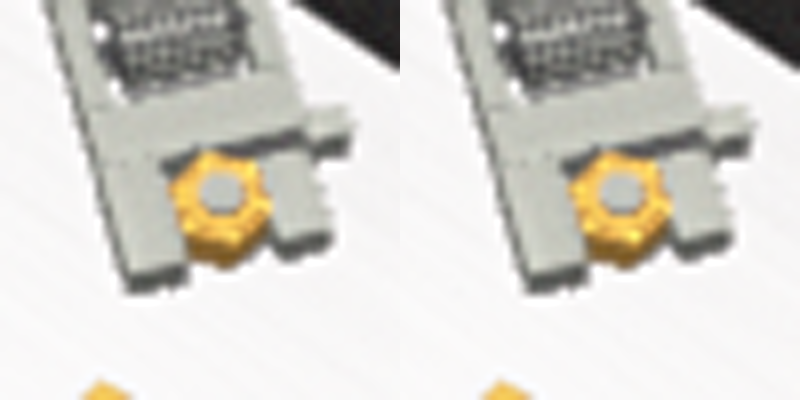

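View pics/s10c.png

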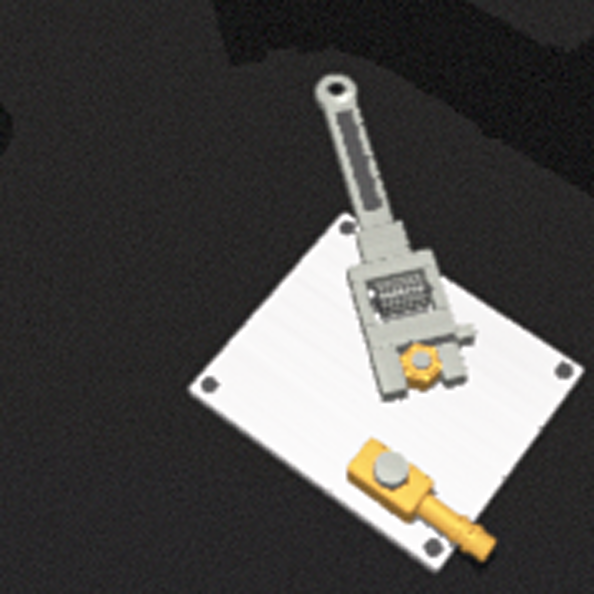

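The scene is undisturbed: beaker at (150,158), bottle at (428,242) and jar at (378,309), with the gripper clear. The wrench is unchanged on the nut. Handing in.

```bash
python3 -c "
from plant import ctrl
print(ctrl.close_job(), ctrl.get_obs()['clock'], ctrl.get_obs()['force'])"
```

```text
the job is handed in; nothing more can be done
the job is handed in; nothing more can be done
```

The nut looks fully home with the wrench left snug on it. I handed the job in at about 34.6 s of the 72 s allowed, with the gripper clear of everything.

- **Jaws:** I rolled the worm with three strokes of the closed fingertips, pressing mostly 7–12 N. It stalled at about 13 N of drag, and a repeat stroke stalled the same way.
- **Nut:** I pushed the handle clockwise at about 3–5 N. The handle tracking gave a turn of about 36° (0.63 rad) and the images about 35° (0.61 rad). Two separate pushes stopped at the same angle.
- **Final check:** After the nut stopped, a short worm stroke stalled at once, so the jaws were still snug. The last picture shows the nut seated in the jaws, with the beaker, bottle and jar where they started.

Some readings went past the suggested limits:
- **Worm press:** it dropped to 6–7 N for parts of the strokes, below the 8 N advised. It briefly reached 14 N in one stroke and 14–16 N in the check stroke, above the 13 N advised but under the 30 N limit.
- **Handle push:** it peaked at about 6 N, mostly for a second or so as the nut reached its stop, and a little earlier while the nut was still turning. Sensor noise and offset are about 0.5–1 N. The final check stroke showed no sign that the jaws had opened.

I could not measure the nut's own angle directly, so fully home rests on the stall and the handle angle.

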